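Clamp glued lamp plinths in the swing-arm press until its knob clicks

ROBOT

A 6-joint arm with a two-finger parallel gripper is mounted at the origin on a cart in front of the work surface, level with it; the furniture and walls round the work are solid. World frame = base frame: x ahead of the robot, y to its left, z up, the work surface at z = 0. Lengths are in m, angles in rad, forces in N, time in s.
With the tool pointing down it reaches from about 0.375 to 0.75 m from the base axis. Payload 9 kg.
Tool frame: the origin (TCP) lies between the finger pads; the fingertips stand 17 mm ahead of it and the grasp point (between the pads) lies 2 mm behind it; z points along the fingers, y is the line along which they close (so a half turn about z gives the same grasp; the last joint's range is limited). The gripper opens to 85 mm and grips with 20 to 120 N. Pads are 22 mm wide; open, the fingers measure 114 mm over their backs; the gripper's body (76 mm by 85 mm) begins 54 mm behind the grasp point. The pads swing forward as they close: fully open they stand 13 mm farther back than shut.
Start: joints at [0.932, 0.104, 0.097, 1.564, 0, 1.353], TCP at [0.245, 0.548, 0.248] pointing down, gripper open.
Joint ranges: [-2.99, 2.99], [-0.84, 1.86], [-1.1, 1.16], [-1.84, 2.11], [-1.51, 1.56], [-3.14, 3.14]. Speed limits (rad/s): [2.22, 2.22, 2.57, 3.14, 3.14, 3.14].

INTERFACE

Orientations are given as [roll, pitch, yaw] about the fixed x, y, z axes, in that order (R = Rz(yaw) Ry(pitch) Rx(roll)).
In Python, from plant import get_obs, grab_frame, job_done gives the robot as it stands.
- The arm moves only by the shell command python3 -m creep 'ROWS' [FORCE]. ROWS is a JSON object of lists of equal length, an entry for each row: "jaw": the finger opening in mm, from 0 to 85.4; "delta_pos": the shift along the world's x, y, z in mm, a list of three; "dr": the turn, a rotation vector about the world's x, y, z in rad, a list of three. A call has 1 to 20 rows; each row shifts and turns the commanded pose from where the row before left it; what a row does not reach is not made up. A row lasts 1/10 s, in which the tool goes at most 50 mm and 8.59 degrees, less where a joint would pass 70% of its speed; a pose out of reach is approached as far as the arm can. A call is refused whole if a number of a shift passes 50 or a number of a turn 0.15, either way. A call with a gripper value outside its range is refused whole. The fingers move at their own pace and stop on an object; FORCE is the grip in N (left out, the last holds). Time passes only in rows, so rows that do not move let the fingers close. It gives the time, the measured TCP pose, the force, the opening and the grip force at its end, in the units of the state.
- get_obs(): the state, without advancing time (a new reading comes with each control period).
- grab_frame(name): name is "scene" or "top" or "wrist"; returns a dict with "img" (400x640x3 uint8, red, green, blue), "depth" (400x640 float32, m along the optical axis (not along the pixel's ray), 0 where there is no reading), "camera_matrix" (3x3 intrinsics, pixels), "dist_coeffs" ([k1, k2, p1, p2, k3] as OpenCV has them; the pictures are not rectified), "extrinsics" (4x4, takes a point from camera to world coordinates); the wrist camera has in their place "hand_eye" (4x4, takes a point from camera to tool coordinates, whose origin is the TCP and whose axes are the flange's). Camera axes: x right, y up, looking along -z (the intrinsics and any distortion apply to the point x, -y, -z); pixel columns grow to the right and rows downward; lengths in m; the calibration is good to about 2 mm. A picture is of the moment at which its call begins: read the wrist's pose just before it.
- job_done(): hands the job in; it is judged then, once.
The state is a dict: "time": time; "q": joint angles; "joint_vel": joint speeds; "effort": joint torques, N m; "position": TCP position; "eef_rot": TCP orientation; "contact_force": force on the tool from outside, world axes, zero at the start; "wrist_torque": the same for the moment, N m; "opening": finger opening in m; "grasp_force": force on a finger pad.
Only numpy, scipy, OpenCV 4.12 (cv2) and the standard library are available. Lean on these libraries where they do the work, as an engineer would, in place of code of your own. Each camera call takes 0.05 s, during which the arm holds its last target. There are 200 camera calls.

TASK

Clamp the freshly glued lamp plinths in the bench press: stand each one in a scribed square of the bed, square foot down, spread out so that the wooden caul can lie level across their caps, and lay the caul along the row, centred on the bed. Then swing the press arm in over the bed until it meets its stop and turn the black knob clockwise until the screw bears on the caul and the knob's clutch slips with a click; stop there (one or two clicks, never more than four) and leave it clamped. Do not touch the lacquer tin or the thread spool behind the press.

Things in the scene. Friction and masses are not known exactly. Their poses are not given: they have to be found in the camera images.
- press_bed (a point): Grey bench press, fixed. Point in the middle of its steel bed, on the top face (24 mm above the bench; bed 70 x 184 mm). x axis from the bed to the post behind it, y along the row, z up. Three scribed 46 mm squares: at y = -55, 0 and +55 mm. The 26 mm post stands 112 mm behind and 26 mm to the -y side of this point, 155 mm tall.
- press_hinge (a point): Point on the post's axis at mid-height of the swing arm, 130 mm above the bench. The arm (20 mm thick) runs 115 mm from here to the screw axis and turns level about the post. Round the press: bench front edge at x = 0.42, right end at y = -0.40; shelf overhead from x = 0.60 on, 0.39 m up; tall lamp on the left from y = 0.18.
- press_arm (a joint): Swing arm, rad: 0 = in over the bed at its stop, screw above the bed's middle; grows to 1.6 as it swings out anticlockwise seen from above (the knob then stands behind the bed's -y end). Starts out at 1.22 to 1.50. Stiff hinge: stays where left, needs about 2 N at the knob.
- press_knob_grip (a point): Black fluted knob on the screw axis, 33 mm across, 28 mm tall; point on its axis at mid-height, about 175 mm above the bench, 40 mm above the arm's top and 14 mm below the knob's own top. Nothing stands above it. Sinks 1.27 mm per rad of screw. The robot may also hold it to swing the arm, turning with the arm.
- press_screw (a joint): Turn of the screw, rad, grows clockwise seen from above (tightening), 8 mm advance a turn; starts anywhere from 0 to 3.0, stop at 0. The knob drives it at about 0.06 N m. With caul and plinths below, the pad meets the caul at about 5.6 rad and the clutch lets go 0.2 to 0.5 rad later; the screw holds itself when let go.
- press_knob (a joint): Slip of the knob's clutch against the screw, rad: 0 while the knob drives the screw. When the screw is tight the knob jumps on over a sprung ball, at about 0.14 N m: one click each 0.52 rad (30 degrees), so it rests at 0.52, 1.05, 1.57 or 2.09 after 1 to 4 clicks. White line on the knob, dark line on the steel collar under it.
- press_quill: Steel pressure pad under the arm, 30 mm across; origin in the middle of its underside, 105 mm above the bench at screw 0 (3 to 7 mm above the caul on the plinths).
- plinth_a_mid (a point): Plinth lying on its side on the bench, right of the press, cap roughly towards the press: 40 mm square foot 36 mm tall, dark turned neck, pale round cap 40 mm across; 58 mm tall, 0.11 kg. Point on its axis half-way up (29 mm from either end), z axis from foot to cap, x and y square to the foot's sides. Always there.
- plinth_b_mid (a point): Another such plinth, upright on the bench between the press and plinth_a: 40 mm square foot 36 mm tall, dark turned neck, pale round cap 40 mm across; 58 mm tall, 0.11 kg. Point on its axis half-way up (29 mm from either end), z axis from foot to cap, x and y square to the foot's sides. May be absent.
- plinth_c_mid (a point): Another such plinth, upright like b: 40 mm square foot 36 mm tall, dark turned neck, pale round cap 40 mm across; 58 mm tall, 0.11 kg. Point on its axis half-way up (29 mm from either end), z axis from foot to cap, x and y square to the foot's sides. May be absent.
- caul_mid (a point): Caul: plywood batten 54 x 160 x 22 mm (x, y, z), 0.13 kg, dark steel spot in the middle of its top; two lips below make a groove along it, 48 mm wide and 6 mm deep, that straddles the 40 mm caps, so it comes to rest with its centre 5 mm above their tops. Lies groove down on the bench behind the plinths. Point at its centre, z up, y along its length.
- caul: The same caul; origin in the middle of its underside.
- varnish_tin: Open lacquer tin, 77 mm across, 68 mm tall, behind the press; bystander. Origin under its middle.
- thread_spool: Wooden thread spool, 38 mm across, 42 mm tall, behind the press; bystander. Origin under its middle.

How it is judged:
By the outcome, as a careful person would: the job done as asked, in the order asked, and still so for the second after the job is handed in, with the robot touching nothing.
Of plinth_b, plinth_c only 1 to 2 are there at a start; the rules pass over those that are not, and their reading is None.
At some moment in a run one of varnish_tin, thread_spool may be knocked a few centimetres aside while the robot is not near it.
Once in a run the grip may slacken for a moment while it holds something.
It also fails if it takes over 208 s, if anything falls off the work surface, if the arm or the gripper's body presses on something with over 40 N, if the wrist force passes 120 N, or if a joint passes its speed limit or range.

## Working session

There is one attempt and no reset: what is moved stays moved. The work goes in short steps, Python scripts to look and compute and a shell command to move; the robot and the scene stay as the last step left them, time stands still between calls to the robot, and variables do not carry over. Pictures are saved under pics/ and viewed, at most 17 in all, crops included, and the job is handed in when it is done.

```bash
ls; mkdir -p pics; cat > h.py <<'E'
import numpy as np, cv2
from plant import get_obs, grab_frame
from scipy.spatial.transform import Rotation as R
def cloud(f, T=None):
    if T is None: T=f["extrinsics"]
    K=np.array(f["camera_matrix"]);D=np.array(f["dist_coeffs"])
    h,w=f["depth"].shape
    u,v=np.meshgrid(np.arange(w),np.arange(h))
    p=cv2.undistortPoints(np.stack([u,v],-1).reshape(-1,1,2).astype(float),K,D).reshape(h,w,2)
    d=f["depth"]
    P=np.stack([p[...,0]*d,-p[...,1]*d,-d],-1)
    T=np.array(T)
    W=P@T[:3,:3].T+T[:3,3]
    W[d<=0]=np.nan
    return W
def wristT(f,o):
    T=np.eye(4);T[:3,:3]=R.from_euler('xyz',o["eef_rot"]).as_matrix();T[:3,3]=o["position"]
    return T@np.array(f["hand_eye"])
def save(n,img): cv2.imwrite("pics/"+n,cv2.cvtColor(img,cv2.COLOR_RGB2BGR))
E
python3 - <<'E'
from h import *
o=get_obs();print(o)
for n in("scene","top"):
    f=grab_frame(n);save(n+"0.png",f["img"]);W=cloud(f);np.savez("pics/"+n+"0.npz",W=W,img=f["img"])
    print(n,np.array(f["extrinsics"]).round(3).tolist())
E
```

```text
pics
{'time': 0.0, 'q': array([9.32309699e-01, 1.04712059e-01, 9.64516248e-02, 1.56392282e+00,
       4.14306355e-07, 1.35310127e+00]), 'joint_vel': array([-0.00040438, -0.00071565,  0.00016735, -0.00071549,  0.00140874,
        0.00141694]), 'effort': array([-4.03052081e-04, -5.56922328e+01,  5.03655696e+01,  1.67168555e-02,
       -3.33134485e-04,  1.13366391e-05]), 'position': array([0.24487863, 0.54739561, 0.24750514]), 'eef_rot': array([-3.14023855e+00, -2.99952769e-04,  2.72080088e+00]), 'contact_force': array([-0.51645466,  0.14439875,  0.51786761]), 'wrist_torque': array([-0.02070514, -0.02357216, -0.00010763]), 'grasp_force': 0.0, 'opening': 0.08522866299098619}
scene [[0.639, 0.421, -0.644, 0.01], [-0.769, 0.332, -0.546, -0.642], [-0.017, 0.844, 0.536, 0.599], [0.0, 0.0, 0.0, 1.0]]
top [[-0.012, 0.996, -0.086, 0.491], [-0.999, -0.015, -0.037, -0.16], [-0.038, 0.086, 0.996, 0.958], [0.0, 0.0, 0.0, 1.0]]
```

View pics/scene0.png

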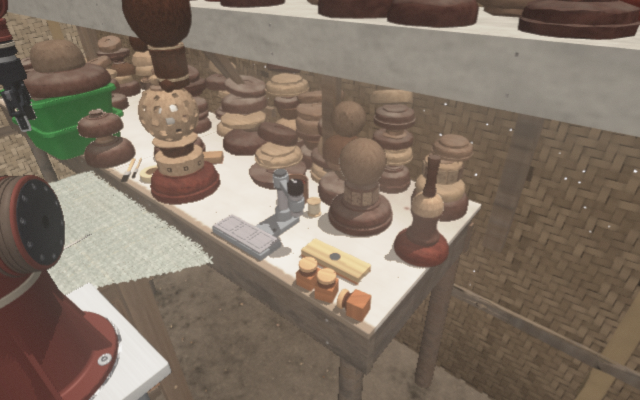

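View pics/top0.png

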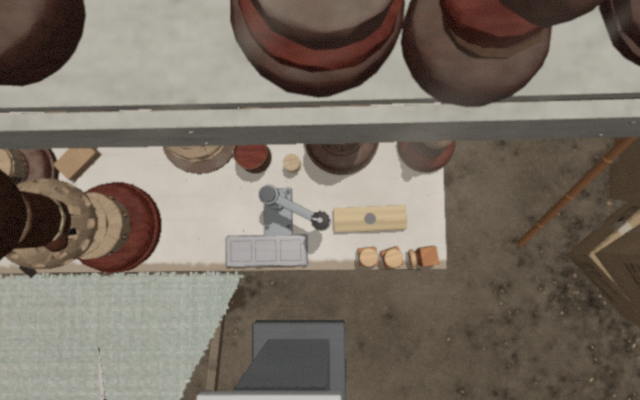

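The scene and top pictures show all three plinths. In the top view there are caps at (369,257) and (392,257), and the lying plinth at (427,257) with its cap to the left. The caul is at (370,218), the bed at (267,251), the knob at (320,220) and the post at (268,193).

```bash
python3 - <<'E'
from h import *
W=np.load("pics/top0.npz")["W"]
def med(u,v,r=2): return np.nanmedian(W[v-r:v+r+1,u-r:u+r+1].reshape(-1,3),0).round(4)
for n,u,v in [("bed",267,251),("bedL",232,251),("bedR",303,251),("knob",320,220),("post",268,193),("caul",370,218),("caulL",340,219),("caulR",402,218),("b",369,257),("c",392,257),("a foot",429,257),("bench",320,190),("tin",252,157),("spool",291,161)]: print(n,med(u,v))
# plan map: highest points, pick by height
m=np.isfinite(W).all(-1)&(W[...,0]>.41)&(W[...,0]<.62)&(W[...,1]<.1)&(W[...,1]>-.42)
P=W[m]
def blob(lo,hi,y0,y1,x0=.41,x1=.62):
    q=P[(P[:,2]>lo)&(P[:,2]<hi)&(P[:,1]>y0)&(P[:,1]<y1)&(P[:,0]>x0)&(P[:,0]<x1)]
    r=cv2.minAreaRect((q[:,:2]*1000).astype(np.float32)); return len(q),[np.round(t,1) for t in r],q[:,2].mean().round(4)
print("bed",blob(.015,.035,-.11,.1,.41,.51))
E
```

```text
bed [ 0.4643 -0.0027  0.0236]
bedL [0.4651 0.0752 0.0231]
bedR [ 0.4633 -0.0825  0.0227]
knob [ 0.5242 -0.1276  0.1852]
post [ 0.5789 -0.027   0.1544]
caul [ 0.534  -0.2312  0.0223]
caulL [ 0.5329 -0.1651  0.0213]
caulR [ 0.5332 -0.3015  0.021 ]
b [ 0.4503 -0.2247  0.0575]
c [ 0.4499 -0.2727  0.0581]
a foot [ 0.4483 -0.3535  0.0396]
bench [ 0.6006 -0.1205 -0.0007]
tin [0.6696 0.025  0.0525]
spool [ 0.661  -0.0593  0.042 ]
bed (2666, [array([469.9,   0.7]), array([ 78.4, 184.2]), np.float64(1.0)], np.float64(0.023))
```

```bash
python3 -m creep '{"jaw":[85,85,85,85,85,85,85,85,85,85,85,85,85,85,85,85,85,85,85,85],"delta_pos":[[2,-31,0],[2,-31,0],[2,-31,0],[2,-31,0],[2,-31,0],[2,-31,0],[2,-31,0],[2,-31,0],[15,-31,2],[15,-31,2],[15,-31,2],[15,-31,2],[15,-31,2],[15,-31,2],[15,-31,2],[15,-31,2],[10,-40,5],[10,-40,5],[10,-40,5],[10,-40,5]],"dr":[[0,0,-0.057],[0,0,-0.057],[0,0,-0.057],[0,0,-0.057],[0,0,-0.057],[0,0,-0.057],[0,0,-0.057],[0,0,-0.057],[0,0,-0.057],[0,0,-0.057],[0,0,-0.058],[0,0,-0.058],[0,0,-0.058],[0,0,-0.058],[0,0,-0.058],[0,0,-0.058],[0,0,-0.058],[0,0,-0.058],[0,0,-0.058],[0,0,-0.058]]}' 40
python3 -m creep '{"jaw":[85,85,85,85],"delta_pos":[[0,-35,0],[0,-35,0],[0,-35,0],[0,0,0]],"dr":[[0,0,0],[0,0,0],[0,0,0],[0,0,0]]}'
python3 - <<'E'
from h import *
o=get_obs();f=grab_frame("wrist");save("w0.png",f["img"]);W=cloud(f,wristT(f,o));np.savez("pics/w0.npz",W=W,img=f["img"]);print(o["q"],o["position"],o["eef_rot"]);print(np.array(f["hand_eye"]).round(3).tolist())
E
```

```text
time: 2.1
position: [0.4211, -0.1101, 0.2843]
eef_rot: [3.142, -0.0, 1.568]
contact_force: [1.8, -0.2, 0.1]
opening: 0.0849
grasp_force: 0.0
time: 2.5
position: [0.4206, -0.2165, 0.2833]
eef_rot: [-3.14, -0.0, 1.567]
contact_force: [0.2, 0.2, 0.2]
opening: 0.0849
grasp_force: 0.0
[-7.52522928e-01 -2.70526877e-01 -1.94598791e-01  1.64773163e+00
 -6.38208899e-04  8.21893473e-01] [ 0.4205571  -0.21648405  0.28326748] [-3.14042041e+00 -2.18304252e-04  1.56717645e+00]
[[0.0, 0.945, 0.328, 0.084], [1.0, 0.0, -0.001, -0.0], [-0.001, 0.328, -0.945, -0.126], [0.0, 0.0, 0.0, 1.0]]
```

View pics/w0.png

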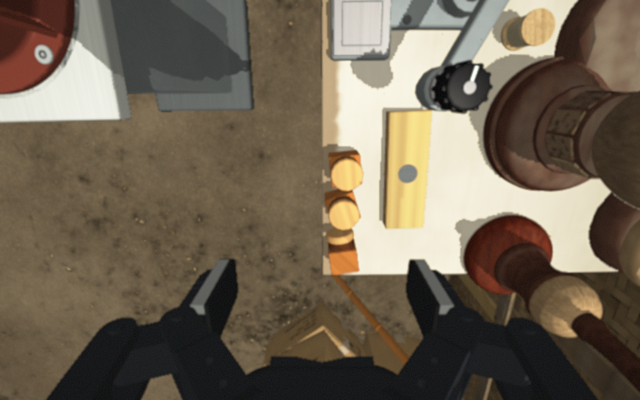

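The wrist picture shows caps at (347,173) and (343,213), the lying plinth at (343,252) with its cap up-image (+y), the caul at (407,170) and the knob at (465,87).

```bash
python3 - <<'E'
from h import *
d=np.load("pics/w0.npz");W=d["W"];img=d["img"]
def blob(u0,u1,v0,v1,lo,hi):
    m=np.zeros(W.shape[:2],np.uint8);m[v0:v1,u0:u1]=1
    m=(m>0)&(W[...,2]>lo)&(W[...,2]<hi)
    q=W[m];r=cv2.minAreaRect((q[:,:2]*1000).astype(np.float32))
    return len(q),[np.round(t,1) for t in r],np.median(q[:,2]).round(4),(q.mean(0)*1000).round(1)
print("b",blob(325,370,148,193,.052,.063));print("c",blob(322,368,193,232,.052,.063))
print("a foot",blob(322,365,225,280,.034,.046));print("a all",blob(322,365,232,280,.01,.046))
print("caul",blob(380,435,105,232,.015,.03))
print("bed",blob(325,395,0,60,.018,.03))
print("bench",W[240:250,385:400,2].mean())
E
python3 -m creep '{"jaw":[85,85,85,85,85],"delta_pos":[[0,40,0],[0,40,0],[0,40,0],[0,40,0],[0,0,0]],"dr":[[0,0,0],[0,0,0],[0,0,0],[0,0,0],[0,0,0]]}'
python3 - <<'E'
from h import *
o=get_obs();f=grab_frame("wrist");save("w1.png",f["img"]);W=cloud(f,wristT(f,o));np.savez("pics/w1.npz",W=W,img=f["img"])
E
```

```text
b (834, [array([ 451.3, -223. ]), array([38.6, 38.7]), np.float64(0.4)], np.float64(0.0585), array([ 450.6, -222.4,   58.4]))
c (746, [array([ 448.2, -275.2]), array([38.3, 39.3]), np.float64(89.4)], np.float64(0.0585), array([ 448. , -274.2,   58.3]))
a foot (943, [array([ 448.4, -335.8]), array([39.9, 73.4]), np.float64(8.5)], np.float64(0.0402), array([ 449.6, -344.6,   39.6]))
a all (1184, [array([ 449.5, -343.1]), array([39.9, 58.6]), np.float64(8.5)], np.float64(0.0398), array([ 448.7, -340.3,   37.2]))
caul (4869, [array([ 534.1, -230.1]), array([ 54.5, 160.5]), np.float64(1.9)], np.float64(0.0227), array([ 532.8, -225. ,   22.5]))
bed (3561, [array([468.6, -60. ]), array([73.1, 62.2]), np.float64(0.2)], np.float64(0.0244), array([466.8, -59.4,  23.9]))
bench nan
time: 3.05
position: [0.4205, -0.0487, 0.2848]
eef_rot: [3.141, -0.001, 1.576]
contact_force: [0.3, 0.1, -0.3]
opening: 0.0851
grasp_force: 0.0
```

View pics/w1.png

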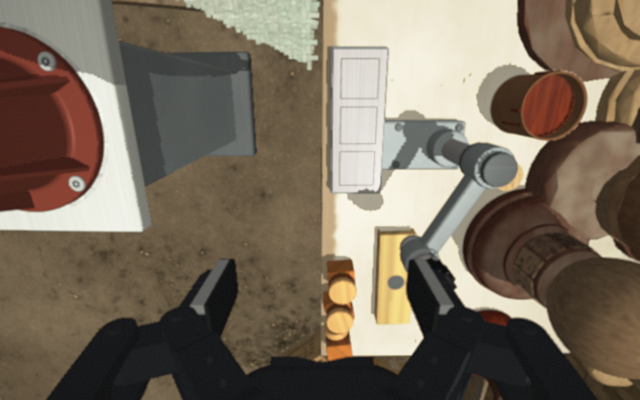

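```bash
python3 - <<'E'
from h import *
d=np.load("pics/w1.npz");W=d["W"]
m=np.zeros(W.shape[:2],np.uint8);m[42:198,324:392]=1
m=((m>0)&(W[...,2]>.020)&(W[...,2]<.028)).astype(np.uint8)
m=cv2.morphologyEx(m,cv2.MORPH_OPEN,np.ones((5,5)))
q=W[m>0];print(len(q),cv2.minAreaRect((q[:,:2]*1000).astype(np.float32)),np.median(q[:,2]))
for v in (70,90,110,130,150,170,185):
    r=W[v][m[v]>0];print(v,r[:,0].min().round(4),r[:,0].max().round(4),r[:,1].mean().round(4))
for u in (345,365,375): c=W[:,u][m[:,u]>0];print(u,c[:,1].min(),c[:,1].max(),c[:,0].mean())
# post top
p=W[140:190,470:520].reshape(-1,3);p=p[(p[:,2]>.148)&(p[:,2]<.165)];print("post",len(p),p.mean(0),(p.min(0)+p.max(0))/2)
d=np.load("pics/w0.npz");W=d["W"]
for n,(u0,u1,v0,v1) in dict(b=(325,370,148,193),c=(322,368,190,232)).items():
    q=W[v0:v1,u0:u1].reshape(-1,3);s=q[(q[:,2]>.029)&(q[:,2]<.04)];print(n,len(s),cv2.minAreaRect((s[:,:2]*1000).astype(np.float32)))
    q=q[(q[:,2]>.008)&(q[:,2]<.04)];print(n,len(q),cv2.minAreaRect((q[:,:2]*1000).astype(np.float32)))
k=W[60:115,425:495].reshape(-1,3);k=k[(k[:,2]>.178)];print("knob",len(k),k.mean(0),(k.min(0)+k.max(0))/2,np.median(k[:,2]))
E
```

```text
7426 ((470.8426818847656, 0.9719619750976562), (74.1936264038086, 178.8118896484375), 1.072329044342041) 0.02458892966547946
70 0.434 0.4968 0.0649
90 0.4345 0.4975 0.0423
110 0.4349 0.498 0.0189
130 0.4342 0.497 -0.0054
150 0.4345 0.4975 -0.0307
170 0.4349 0.498 -0.057
185 0.4353 0.498 -0.0775
345 -0.08594993399338924 0.08906907842882758 0.45010635430859863
365 -0.08588512835764026 0.08768991364845527 0.47513702307774425
375 -0.08569575311589595 0.08477165199902315 0.4877686614589964
post 1126 [ 0.57592313 -0.0235584   0.15480272] [ 0.57695232 -0.02458667  0.15292233]
b 240 ((451.19183349609375, -228.42982482910156), (39.75152587890625, 50.542701721191406), 5.350632190704346)
b 369 ((450.4836120605469, -230.6505889892578), (40.417049407958984, 55.70844268798828), 3.945002794265747)
c 231 ((448.0452575683594, -275.00091552734375), (39.837669372558594, 40.48857879638672), 18.865568161010742)
c 389 ((448.85748291015625, -284.14727783203125), (45.68305969238281, 63.28422164916992), 6.362015724182129)
knob 2016 [ 0.52282114 -0.12644405  0.18471719] [ 0.52416861 -0.12682697  0.18308331] 0.18516479063863883
```

```bash
python3 -m creep '{"jaw":[65,65,65,65,65,65,65,65,65,65,65,65,65,65,65],"delta_pos":[[4,-38,0],[4,-38,0],[4,-38,0],[4,-38,0],[4,-38,0],[4,-38,0],[4,-38,0],[2,-34,0],[0,0,-30],[0,0,-30],[0,0,-30],[0,0,-30],[0,0,-30],[0,0,-30],[0,0,0]],"dr":[[0,0,0.018],[0,0,0.018],[0,0,0.018],[0,0,0.018],[0,0,0.018],[0,0,0.018],[0,0,0.018],[0,0,0.018],[0,0,0],[0,0,0],[0,0,0],[0,0,0],[0,0,0],[0,0,0],[0,0,0]]}'
```

```text
time: 4.6
position: [0.4489, -0.3513, 0.0997]
eef_rot: [-3.138, -0.006, 1.714]
contact_force: [0.9, 0.6, -0.4]
opening: 0.0647
grasp_force: 0.0
```

```bash
python3 -m creep '{"jaw":[65,65,65,65,65,65,65,38,36,34,34,34,34,34],"delta_pos":[[0,0,0],[1,2,-15],[0,0,-15],[0,0,-15],[0,0,-15],[0,0,-15],[0,0,-5],[0,0,0],[0,0,0],[0,0,0],[0,0,0],[0,0,0],[0,0,0],[0,0,0]],"dr":[[0,0,0],[0,0,0],[0,0,0],[0,0,0],[0,0,0],[0,0,0],[0,0,0],[0,0,0],[0,0,0],[0,0,0],[0,0,0],[0,0,0],[0,0,0],[0,0,0]]}' 45
```

```text
time: 6.0
position: [0.4523, -0.3515, 0.0247]
eef_rot: [3.141, 0.0, 1.715]
contact_force: [0.0, 0.4, 1.9]
opening: 0.0391
grasp_force: 45.9
```

```bash
python3 -m creep '{"jaw":[34,34,34,34,34,34,34,34,34,34,34,34,34,34,34,34,34,34,34,34],"delta_pos":[[0,0,28],[0,0,28],[0,0,28],[0,0,28],[0,0,28],[0,0,28],[0,0,28],[0,29,28],[2,29,0],[2,29,0],[2,29,0],[2,29,0],[2,29,0],[2,29,0],[2,29,0],[2,29,0],[0,29,0],[0,29,0],[0,29,0],[0,29,0]],"dr":[[0,0,0],[0,0,0],[0,0,0],[0,0,0],[0,0,0],[0,0,0],[0,0,0],[0,0,-0.132],[0,0,-0.132],[0,0,-0.132],[0,0,-0.132],[0,0,-0.132],[0,0,-0.132],[0,0,-0.132],[0,0,-0.132],[0,0,-0.132],[0,0,-0.132],[0,0,-0.132],[0,0,-0.132],[0,0,-0.132]]}' 
python3 -m creep '{"jaw":[34,34],"delta_pos":[[0,0,0],[0,0,0]],"dr":[[0,0,0],[0,0,0]]}'; python3 -c "
from plant import get_obs;print(get_obs()['q'].round(3))"
```

```text
time: 8.0
position: [0.4679, 0.0269, 0.2483]
eef_rot: [3.141, -0.0, -0.007]
contact_force: [-0.1, 0.0, -1.6]
opening: 0.0393
grasp_force: 45.7
time: 8.2
position: [0.4681, 0.0261, 0.2484]
eef_rot: [3.141, -0.0, 0.002]
contact_force: [0.8, -0.1, -0.7]
opening: 0.0389
grasp_force: 45.8
[-0.224 -0.299 -0.282  1.588 -0.     2.916]
```

```bash
python3 -m creep '{"jaw":[34,34,34,34,34,34,34,34,34,34,34,34],"delta_pos":[[0,-8,0],[0,-8,0],[0,-8,0],[0,0,0],[0,0,0],[0,0,0],[0,0,0],[0,0,0],[0,0,0],[0,0,0],[0,0,0],[0,0,0]],"dr":[[0,0,0.1],[0,0,0.1],[0.024,-0.118,0],[0.024,-0.118,0],[0.024,-0.118,0],[0.024,-0.118,0],[0.024,-0.118,0],[0.024,-0.118,0],[0.024,-0.118,0],[0.024,-0.118,0],[0.024,-0.118,0],[0,0,0]]}' 
python3 - <<'E'
from h import *
o=get_obs();print(o['q'].round(3),R.from_euler('xyz',o['eef_rot']).as_matrix().round(3).tolist())
E
```

```text
time: 9.4
position: [0.6085, -0.0512, 0.2662]
eef_rot: [-3.046, -0.939, 0.203]
contact_force: [-0.9, 0.9, -1.5]
opening: 0.0395
grasp_force: 45.9
[-0.633 -0.84  -0.883  0.857  0.721  2.518] [[0.579, 0.277, 0.767], [0.119, -0.959, 0.256], [0.807, -0.057, -0.588]]
```

```bash
python3 -m creep '{"jaw":[34,34,34,34,34,34,34,34,34,34,34,34],"delta_pos":[[0,0,0],[0,0,0],[0,0,0],[-10,5,0],[-20,5,0],[-20,5,0],[-20,5,0],[-20,5,0],[-20,5,0],[-20,5,0],[-10,5,0],[0,0,0]],"dr":[[-0.03,0.101,0],[-0.03,0.101,0],[-0.03,0.101,0],[-0.03,0.101,0],[-0.03,0.101,0],[-0.03,0.101,0],[-0.03,0.101,0],[-0.03,0.101,0],[-0.03,0.101,0],[0,0,0],[0,0,0],[0,0,0]]}' 
python3 - <<'E'
from h import *
o=get_obs();print(o['q'].round(3),R.from_euler('xyz',o['eef_rot']).as_matrix().round(3).tolist())
E
```

```text
time: 10.6
position: [0.468, -0.0088, 0.2701]
eef_rot: [-3.114, 0.009, 0.242]
contact_force: [0.4, -0.4, -0.8]
opening: 0.0396
grasp_force: 45.9
[-0.312 -0.27  -0.219  1.644  0.019  2.588] [[0.971, 0.239, -0.015], [0.24, -0.971, 0.025], [-0.009, -0.028, -1.0]]
```

```bash
python3 -m creep '{"jaw":[34,34,34,34,34,34,34,34,34,34,34,34,34,34,34,34,34,34],"delta_pos":[[0,0,0],[0,0,0],[0,0,0],[0,0,0],[0,0,0],[0,0,0],[0,0,0],[0,0,0],[0,0,0],[0,0,0],[0,0,0],[0,0,0],[0,0,0],[0,0,0],[0,0,0],[0,0,0],[0,0,0],[0,0,0]],"dr":[[-0.025,-0.015,0],[0,0,0.147],[0,0,0.147],[0,0,0.147],[0,0,0.147],[0,0,0.147],[0,0,0.147],[0,0,0.147],[0,0,0.147],[0,0,0.147],[0,0,0.147],[0,0,0.147],[0,0,0.147],[0,0,0.147],[0,0,0.147],[0,0,0.147],[0,0,0.147],[0,0,0.147]]}'
python3 -m creep '{"jaw":[34,34,34,34,34,34,34,34,34,34,34,34,34,34,34,34,34,34],"delta_pos":[[0,0,0],[0,0,0],[0,0,0],[0,0,0],[0,0,0],[0,0,0],[0,0,0],[0,0,0],[0,0,0],[0,0,0],[0,0,0],[0,0,0],[0,0,0],[0,0,0],[0,0,0],[0,0,0],[0,0,0],[0,0,0]],"dr":[[0,0,0.147],[0,0,0.147],[0,0,0.147],[0,0,0.147],[0,0,0.147],[0,0,0.147],[0,0,0.147],[0,0,0.147],[0,0,0.147],[0,0,0.147],[0,0,0.147],[0,0,0.147],[0,0,0.147],[0,0,0.147],[0,0,0.147],[0,0,0.147],[0,0,0.147],[0,0,0]]}'
python3 - <<'E'
from h import *
o=get_obs();print(o['q'].round(3),R.from_euler('xyz',o['eef_rot']).as_matrix().round(3).tolist())
E
```

```text
time: 12.4
position: [0.4691, -0.0093, 0.2697]
eef_rot: [-3.14, 0.001, 2.746]
contact_force: [-0.6, -1.1, -1.1]
opening: 0.0392
grasp_force: 45.9
time: 14.2
position: [0.4691, -0.0092, 0.2697]
eef_rot: [-3.141, -0.003, -1.042]
contact_force: [0.7, -0.0, -1.2]
opening: 0.0395
grasp_force: 45.9
[-2.990e-01 -2.920e-01 -2.370e-01  1.623e+00 -1.000e-03 -2.398e+00] [[0.504, -0.864, 0.002], [-0.864, -0.504, -0.002], [0.003, -0.001, -1.0]]
```

```bash
python3 -m creep '{"jaw":[34,34,34,34,34,34,34,34,34,34,34,34],"delta_pos":[[0,-5,0],[0,-5,0],[0,-5,0],[0,-5,0],[0,0,0],[0,0,0],[0,0,0],[0,0,0],[0,0,0],[0,0,0],[0,0,0],[0,0,0]],"dr":[[-0.104,-0.0605,0],[-0.104,-0.0605,0],[-0.104,-0.0605,0],[-0.104,-0.0605,0],[-0.104,-0.0605,0],[-0.104,-0.0605,0],[-0.104,-0.0605,0],[-0.104,-0.0605,0],[-0.104,-0.0605,0],[0,0,0],[0,0,0],[0,0,0]]}' 
python3 - <<'E'
from h import *
o=get_obs();print(o['q'].round(3),R.from_euler('xyz',o['eef_rot']).as_matrix().round(3).tolist())
E
```

```text
time: 15.4
position: [0.4727, -0.0254, 0.2711]
eef_rot: [-3.137, -1.082, -1.054]
contact_force: [-0.1, 0.1, -0.9]
opening: 0.0394
grasp_force: 46.3
[ 0.177 -0.841 -0.921  0.926 -0.98  -2.221] [[0.232, -0.867, 0.44], [-0.409, -0.497, -0.765], [0.883, -0.002, -0.47]]
```

```bash
python3 -m creep '{"jaw":[34,34,34,34,34,34,34,34,34,34],"delta_pos":[[0,5,-21],[0,5,-21],[0,5,-21],[0,0,-21],[0,0,-21],[0,0,-21],[0,0,-21],[0,0,-21],[0,0,-21],[0,0,0]],"dr":[[0,0,0],[0,0,0],[0,0,0],[0,0,0],[0,0,0],[0,0,0],[0,0,0],[0,0,0],[0,0,0],[0,0,0]]}' 
python3 - <<'E'
from h import *
o=get_obs();print(o['q'].round(3),R.from_euler('xyz',o['eef_rot']).as_matrix().round(3).tolist())
f=grab_frame("scene");W=cloud(f);i=cv2.resize(f["img"][160:300,200:400],None,fx=3.5,fy=3.5);save("s1.png",i)
E
```

```text
time: 16.4
position: [0.4723, -0.0093, 0.0779]
eef_rot: [3.131, -1.08, -1.042]
contact_force: [-1.3, 0.4, -0.6]
opening: 0.0397
grasp_force: 46.2
[ 0.219 -0.542 -1.095  0.516 -1.003 -2.153] [[0.238, -0.868, 0.436], [-0.407, -0.496, -0.767], [0.882, 0.005, -0.471]]
```

View pics/s1.png

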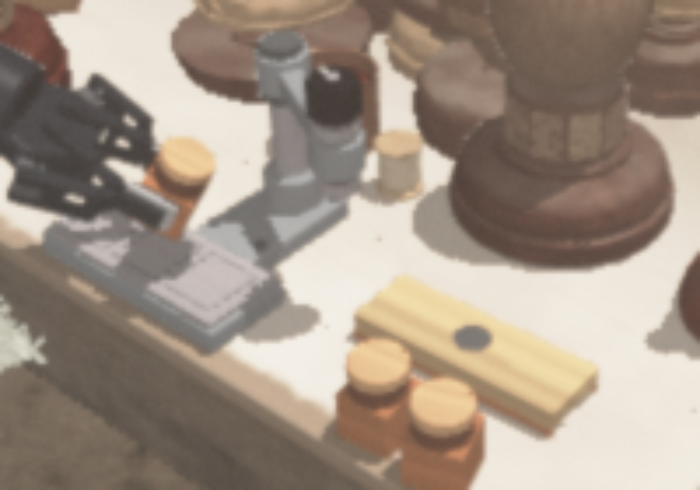

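The scene crop shows the plinth held cap-up at (180,185), leaning about 28° over the bed. Nothing is touching it, so I'm lowering it onto its front edge.

```bash
python3 -m creep '{"jaw":[34,34,34,34],"delta_pos":[[0,0,-8],[0,0,-8],[0,0,-6],[0,0,0]],"dr":[[0,0,0],[0,0,0],[0,0,0],[0,0,0]]}' 
python3 -m creep '{"jaw":[34,34,34],"delta_pos":[[0,0,-2],[0,0,-2],[0,0,0]],"dr":[[0,0,0],[0,0,0],[0,0,0]]}';python3 -c "
from plant import get_obs;print(get_obs()['q'].round(3))"
```

```text
time: 16.85
position: [0.4733, -0.0082, 0.0574]
eef_rot: [3.132, -1.081, -1.043]
contact_force: [0.7, 0.3, -1.9]
opening: 0.0393
grasp_force: 46.2
time: 17.15
position: [0.4739, -0.008, 0.0545]
eef_rot: [3.135, -1.082, -1.046]
contact_force: [0.6, -0.2, -1.4]
opening: 0.0397
grasp_force: 46.2
[ 0.222 -0.467 -1.095  0.441 -1.006 -2.15 ]
```

```bash
python3 -m creep '{"jaw":[34,34,34],"delta_pos":[[0,0,-2],[0,0,-2],[0,0,0]],"dr":[[0,0,0],[0,0,0],[0,0,0]]}' 
python3 -m creep '{"jaw":[34,34],"delta_pos":[[0,0,-2],[0,0,0]],"dr":[[0,0,0],[0,0,0]]}'
```

```text
time: 17.45
position: [0.4752, -0.0084, 0.0534]
eef_rot: [3.141, -1.087, -1.053]
contact_force: [-4.7, -1.3, 10.8]
opening: 0.0391
grasp_force: 47.3
time: 17.65
position: [0.4758, -0.0086, 0.0532]
eef_rot: [-3.14, -1.09, -1.056]
contact_force: [-10.5, 1.4, 21.0]
opening: 0.0394
grasp_force: 48.5
```

```bash
python3 -m creep '{"jaw":[34,34,45,60,70,70,70,70],"delta_pos":[[0,0,2],[0,0,1],[0,0,0],[0,0,0],[0,0,0],[0,0,0],[0,0,0],[0,0,0]],"dr":[[0,0,0],[0,0,0],[0,0,0],[0,0,0],[0,0,0],[0,0,0],[0,0,0],[0,0,0]]}' 
python3 - <<'E'
from h import *
f=grab_frame("scene");W=cloud(f);i=cv2.resize(f["img"][160:300,200:400],None,fx=3.5,fy=3.5);save("s2.png",i)
E
```

```text
time: 18.45
position: [0.4737, -0.008, 0.0513]
eef_rot: [3.134, -1.082, -1.045]
contact_force: [0.2, -0.2, 0.2]
opening: 0.0699
grasp_force: 0.0
```

View pics/s2.png

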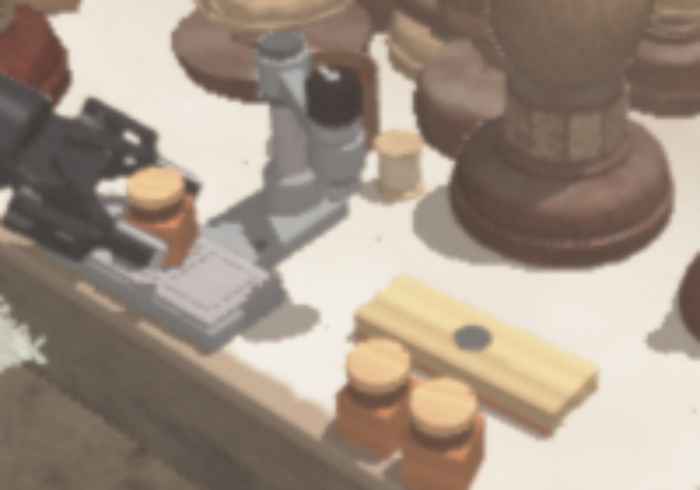

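The plinth now stands upright at (155,215), between the open fingers. I'm backing out along the tool axis.

```bash
python3 -m creep '{"jaw":[75,75,75,75,75,75,75,75,75,75,75,75,75,75,75,75],"delta_pos":[[-9,16,10],[-9,16,10],[-9,16,10],[-9,16,10],[-9,16,10],[0,0,35],[0,0,35],[0,0,35],[0,0,10],[0,0,10],[0,0,10],[0,0,0],[0,0,0],[0,0,0],[0,0,0],[0,0,0]],"dr":[[0,0,0],[0,0,0],[0,0,0],[0,0,0],[0,0,0],[0,0,0],[0.104,0.0605,0],[0.104,0.0605,0],[0.104,0.0605,0],[0.104,0.0605,0],[0.104,0.0605,0],[0.104,0.0605,0],[0.104,0.0605,0],[0.104,0.0605,0],[0.104,0.0605,0],[0,0,0]]}' 
python3 - <<'E'
from h import *
o=get_obs();print(o['q'].round(3),R.from_euler('xyz',o['eef_rot']).as_matrix().round(3).tolist())
E
```

```text
time: 20.1
position: [0.4297, 0.0702, 0.2362]
eef_rot: [3.132, 0.004, -1.049]
contact_force: [-0.8, 0.2, -0.4]
opening: 0.0752
grasp_force: 0.0
[-0.138 -0.395 -0.38   1.595 -0.003 -2.231] [[0.499, -0.867, -0.01], [-0.867, -0.499, -0.001], [-0.004, 0.009, -1.0]]
```

```bash
python3 -m creep '{"jaw":[75,75,75,75,75,75,75,75,75,75,75,75],"delta_pos":[[0,-5,2],[0,-5,2],[0,-5,2],[0,-5,2],[0,-5,2],[0,-5,2],[0,-5,2],[0,-5,2],[0,-5,2],[0,-5,2],[0,-5,2],[0,-5,2]],"dr":[[-0.009,0,-0.146],[0,0,-0.146],[0,0,-0.146],[0,0,-0.146],[0,0,-0.146],[0,0,-0.146],[0,0,-0.146],[0,0,-0.146],[0,0,-0.146],[0,0,-0.146],[0,0,-0.146],[0,0,-0.146]]}' 
python3 -m creep '{"jaw":[75,75,75,75,75,75,75,75,75,75,75,75,75,75],"delta_pos":[[0,-5,2],[0,-5,2],[0,-5,2],[0,-5,2],[0,-5,2],[0,-5,2],[0,-5,2],[0,-5,2],[0,-5,2],[0,-5,2],[0,-5,2],[0,-5,2],[0,0,0],[0,0,0]],"dr":[[0,0,-0.146],[0,0,-0.146],[0,0,-0.146],[0,0,-0.146],[0,0,-0.146],[0,0,-0.146],[0,0,-0.146],[0,0,-0.146],[0,0,-0.146],[0,0,-0.146],[0,0,-0.146],[0,0,-0.146],[0,0,-0.146],[0,0,0]]}' 
cat >> h.py <<'E'
def look(n):
    o=get_obs();f=grab_frame("wrist");save(n+".png",f["img"]);W=cloud(f,wristT(f,o));np.savez("pics/"+n+".npz",W=W,img=f["img"]);print(o["q"].round(3),o["position"].round(4),o["eef_rot"].round(3));return W,f["img"]
def blobs(W,lo,hi,x=(.41,.56),y=(-.4,.13),minpx=150):
    m=((W[...,2]>lo)&(W[...,2]<hi)&(W[...,0]>x[0])&(W[...,0]<x[1])&(W[...,1]>y[0])&(W[...,1]<y[1])).astype(np.uint8)
    m=cv2.morphologyEx(m,cv2.MORPH_OPEN,np.ones((3,3)))
    n,l,s,c=cv2.connectedComponentsWithStats(m)
    for i in range(1,n):
        if s[i,4]>=minpx:
            q=W[l==i];r=cv2.minAreaRect((q[:,:2]*1000).astype(np.float32))
            print(s[i,4],"px",c[i].round(0),"rect",np.round(r[0],1),np.round(r[1],1),round(r[2],1),"mean",(q.mean(0)*1000).round(1))
E
python3 - <<'E'
from h import *
W,i=look("w2")
blobs(W,.070,.092,y=(-.1,.1));print();blobs(W,.052,.068,y=(-.1,.1),minpx=20)
E
```

```text
time: 21.3
position: [0.4287, 0.0122, 0.2605]
eef_rot: [3.132, -0.008, -2.802]
contact_force: [-0.0, -0.4, 0.5]
opening: 0.075
grasp_force: 0.0
time: 22.7
position: [0.4288, -0.0477, 0.2845]
eef_rot: [3.129, -0.005, 1.587]
contact_force: [-0.1, -0.1, -0.2]
opening: 0.0749
grasp_force: 0.0
[-0.423 -0.414 -0.306  1.67   0.01   1.132] [ 0.4288 -0.0477  0.2845] [ 3.129 -0.005  1.587]
1078 px [359. 133.] rect [470.8  -0.8] [38.  38.8] 4.5 mean [ 4.707e+02 -4.000e-01  8.240e+01]

70 px [361. 112.] rect [475.5  21.5] [ 7.4 13.7] 85.7 mean [475.7  20.9  59.9]
94 px [339. 126.] rect [449.8   5.1] [18.1  9.5] 74.6 mean [450.8   5.1  60.2]
```

View pics/w2.png

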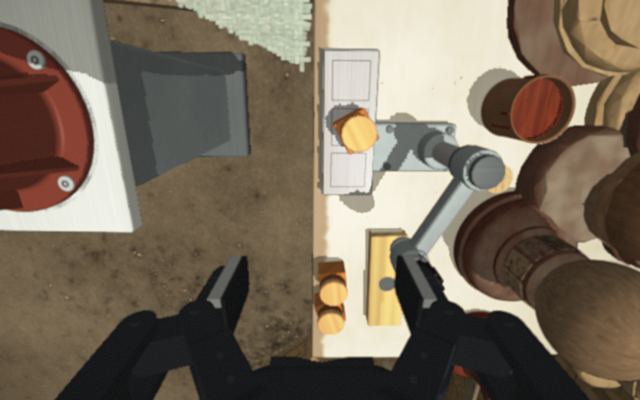

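Plinth a's cap is at (359,133), i.e. world (0.4705, -0.0005), with the foot turned about 30°. Next I check the scribed squares and regrasp.

```bash
python3 - <<'E'
from h import *
d=np.load("pics/w1.npz");W=d["W"];g=cv2.cvtColor(d["img"],cv2.COLOR_RGB2GRAY).astype(float)
g=g-cv2.GaussianBlur(g,(0,0),4)
# line profile along columns and rows
reg=g[48:196,334:386]
rows=g[48:196,346:374].mean(1);i=np.argsort(rows)[:14]+48
for v in sorted(i): print(v,rows[v-48].round(1),np.nanmedian(W[v,346:374,1]).round(4))
for v0,v1 in((60,95),(108,142),(155,188)):
    cols=g[v0:v1,334:386].mean(0);j=np.argsort(cols)[:6]+334
    print([(u,cols[u-334].round(1),np.nanmedian(W[v0:v1,u,0]).round(4)) for u in sorted(j)])
E
python3 -m creep '{"jaw":[75,75,75,75,75,75,75,75,75,75,75,75,75,75],"delta_pos":[[8,9,-20],[8,9,-20],[8,9,-20],[8,10,-20],[10,10,-20],[0,0,-20],[0,0,-20],[0,0,-20],[0,0,-20],[0,0,-20],[0,0,-20],[0,0,-10],[0,0,0],[0,0,0]],"dr":[[-0.005,0.012,0.103],[0,0,0.103],[0,0,0.103],[0,0,0.103],[0,0,0.103],[0,0,0],[0,0,0],[0,0,0],[0,0,0],[0,0,0],[0,0,0],[0,0,0],[0,0,0],[0,0,0]]}'
```

```text
48 -47.1 0.0893
58 -30.0 0.078
59 -13.5 0.0769
98 -21.9 0.0331
99 -10.9 0.0319
106 -16.7 0.0236
107 -18.6 0.0225
143 -22.3 -0.0218
144 -12.1 -0.023
151 -23.0 -0.032
191 -23.6 -0.086
192 -41.3 -0.0888
193 -36.5 -0.0909
194 -12.5 -0.0979
[(np.int64(340), np.float64(-15.7), np.float64(0.4426)), (np.int64(341), np.float64(-19.8), np.float64(0.4438)), (np.int64(377), np.float64(-7.0), np.float64(0.487)), (np.int64(378), np.float64(-19.9), np.float64(0.488)), (np.int64(379), np.float64(-12.5), np.float64(0.4892)), (np.int64(385), np.float64(-10.8), np.float64(0.4965))]
[(np.int64(340), np.float64(-23.6), np.float64(0.444)), (np.int64(341), np.float64(-8.6), np.float64(0.4452)), (np.int64(375), np.float64(-10.9), np.float64(0.4878)), (np.int64(376), np.float64(-16.2), np.float64(0.4891)), (np.int64(384), np.float64(-19.6), np.float64(0.5)), (np.int64(385), np.float64(-13.4), np.float64(0.5016))]
[(np.int64(339), np.float64(-20.1), np.float64(0.4441)), (np.int64(373), np.float64(-8.3), np.float64(0.4887)), (np.int64(381), np.float64(-28.8), np.float64(0.5005)), (np.int64(382), np.float64(-26.5), np.float64(0.5058)), (np.int64(383), np.float64(-16.4), np.float64(0.5073)), (np.int64(384), np.float64(-11.0), np.float64(0.5086))]
time: 24.15
position: [0.4712, -0.0009, 0.0552]
eef_rot: [3.141, -0.002, 2.105]
contact_force: [0.0, -0.1, 0.0]
opening: 0.0749
grasp_force: 0.0
```

```bash
python3 -m creep '{"jaw":[75,75,45,34,34,34,34,34,34],"delta_pos":[[0,0,-5],[0,0,-5],[0,0,0],[0,0,0],[0,0,0],[0,0,0],[0,0,0],[0,0,0],[0,0,0]],"dr":[[0,0,0],[0,0,0],[0,0,0],[0,0,0],[0,0,0],[0,0,0],[0,0,0],[0,0,0],[0,0,0]]}' 40
python3 -m creep '{"jaw":[34,34,34,34,34,34,34,34],"delta_pos":[[0,0,6],[-1,0,2],[-1,0,0],[-1,0,0],[-1,0,0],[0,0,0],[0,0,0],[0,0,0]],"dr":[[0,0,0],[0,0,-0.134],[0,0,-0.134],[0,0,-0.134],[0,0,-0.132],[0,0,0],[0,0,0],[0,0,0]]}'
```

```text
time: 25.05
position: [0.4712, -0.0011, 0.0448]
eef_rot: [3.141, -0.003, 2.103]
contact_force: [-0.1, -0.4, 3.6]
opening: 0.0393
grasp_force: 40.9
time: 25.85
position: [0.4669, -0.001, 0.0526]
eef_rot: [-3.141, -0.003, 1.572]
contact_force: [-0.4, -0.4, -1.4]
opening: 0.0391
grasp_force: 40.5
```

```bash
python3 -m creep '{"jaw":[34,34,34,34,42,60,60,60,60,60,60,60,60,60,60,60],"delta_pos":[[-1,1,-3],[0,0,-3],[0,0,-1],[0,0,0],[0,0,0],[0,0,0],[0,0,0],[0,0,30],[0,0,40],[-10,-10,40],[-10,-10,40],[-10,-10,40],[-10,-10,40],[0,-10,8],[0,0,0],[0,0,0]],"dr":[[0,0,0],[0,0,0],[0,0,0],[0,0,0],[0,0,0],[0,0,0],[0,0,0],[0,0,0],[0,0,0],[0,0,0],[0,0,0],[0,0,0],[0,0,0],[0,0,0],[0,0,0],[0,0,0]]}' 
python3 - <<'E'
from h import *
W,i=look("w3")
blobs(W,.070,.092,y=(-.1,.1));print();blobs(W,.052,.068,y=(-.1,.1),minpx=10);blobs(W,.052,.068,y=(-.35,-.1))
E
```

```text
time: 27.45
position: [0.4259, -0.0499, 0.2824]
eef_rot: [-3.14, -0.004, 1.569]
contact_force: [0.9, 0.0, -0.4]
opening: 0.06
grasp_force: 0.0
[-0.426 -0.407 -0.305  1.676  0.003  1.147] [ 0.4259 -0.0499  0.2824] [-3.14  -0.004  1.569]
1106 px [359. 129.] rect [466.   0.] [38.8 39.1] 3.8 mean [465.6   0.6  82.3]

94 px [344. 115.] rect [452.5  11.8] [16.4 12.3] 87.2 mean [450.8  14.4  60.3]
43 px [372. 112.] rect [482.   16.4] [6.5 8.4] 89.8 mean [482.4  17.   60. ]
46 px [341. 142.] rect [449.5 -14.7] [6.8 9.7] 1.9 mean [448.8 -15.4  60.3]
562 px [340. 291.] rect [ 451.  -222.4] [37.7 37.7] 47.9 mean [ 450.7 -220.5   58.2]
526 px [337. 322.] rect [ 448.  -274.4] [38.4 38.6] 53.5 mean [ 448.1 -272.3   58. ]
```

```bash
python3 -m creep '{"jaw":[58,58,58,58,58,58,58,58,58,58,58,58],"delta_pos":[[5,-34,0],[5,-34,0],[5,-34,0],[5,-34,0],[5,-35,0],[0,0,-38],[0,0,-38],[0,0,-38],[0,0,-38],[0,0,-38],[0,0,0],[0,0,0]],"dr":[[0,0,0.018],[0,0,0.018],[0,0,0.018],[0,0,0.016],[0,0,0],[0,0,0],[0,0,0],[0,0,0],[0,0,0],[0,0,0],[0,0,0],[0,0,0]]}'
```

```text
time: 28.7
position: [0.4504, -0.22, 0.093]
eef_rot: [-3.14, -0.005, 1.64]
contact_force: [0.5, 0.4, 1.3]
opening: 0.0578
grasp_force: 0.0
```

```bash
python3 -m creep '{"jaw":[58,58,58,58,58,58,45,34,34,34,34,34,34],"delta_pos":[[0,-2,-18],[0,0,-18],[0,0,-18],[0,0,-18],[0,0,0],[0,0,0],[0,0,0],[0,0,0],[0,0,0],[0,0,0],[0,0,0],[0,0,0],[0,0,0]],"dr":[[0,0,0],[0,0,0],[0,0,0],[0,0,0],[0,0,0],[0,0,0],[0,0,0],[0,0,0],[0,0,0],[0,0,0],[0,0,0],[0,0,0],[0,0,0]]}' 40
```

```text
time: 30.0
position: [0.452, -0.2239, 0.0236]
eef_rot: [3.14, -0.001, 1.639]
contact_force: [-0.1, 1.1, 6.4]
opening: 0.0396
grasp_force: 41.2
```

```bash
python3 -m creep '{"jaw":[34,34,34,34,34,34,34,34,34,34,34,34,34,34,34,34,34,34,34,34],"delta_pos":[[0,0,38],[0,0,38],[0,0,38],[0,0,38],[0,0,38],[0,0,38],[2,35,0],[2,35,0],[2,35,0],[2,35,0],[2,35,0],[2,35,0],[2,35,0],[0,33,0],[0,0,-38],[0,0,-38],[0,0,-38],[0,0,-38],[0,0,-28],[0,0,0]],"dr":[[0,0,0],[0,0,0],[0,0,0],[0,0,0],[0,0,0],[0,0,0],[0,0,-0.01],[0,0,-0.01],[0,0,-0.01],[0,0,-0.01],[0,0,-0.01],[0,0,-0.01],[0,0,-0.008],[0,0,0],[0,0,0],[0,0,0],[0,0,0],[0,0,0],[0,0,0],[0,0,0]]}'
python3 -m creep '{"jaw":[34,34],"delta_pos":[[0,0,0],[0,0,0]],"dr":[[0,0,0],[0,0,0]]}'
```

```text
time: 32.0
position: [0.4623, 0.0555, 0.0664]
eef_rot: [-3.136, -0.004, 1.571]
contact_force: [-0.2, 0.1, -1.0]
opening: 0.0394
grasp_force: 40.9
time: 32.2
position: [0.4664, 0.0548, 0.072]
eef_rot: [3.138, -0.003, 1.571]
contact_force: [0.7, -0.1, -1.6]
opening: 0.0395
grasp_force: 40.9
```

```bash
python3 -m creep '{"jaw":[34,34,34,34,34],"delta_pos":[[0,0,-8],[0,0,-8],[0,0,-5],[0,0,-2],[0,0,0]],"dr":[[0,0,0],[0,0,0],[0,0,0],[0,0,0],[0,0,0]]}'
```

```text
time: 32.7
position: [0.4648, 0.0551, 0.0475]
eef_rot: [-3.141, -0.003, 1.571]
contact_force: [-6.8, 0.8, 13.9]
opening: 0.0392
grasp_force: 42.8
```

```bash
python3 -m creep '{"jaw":[34,34,34,42,58,58,58,58,58,58,58,58,58,58,58,58],"delta_pos":[[0,0,2],[1,0,0],[0,0,-1],[0,0,0],[0,0,0],[0,0,0],[0,0,30],[0,0,40],[-10,-15,40],[-10,-25,40],[-10,-25,40],[-10,-25,40],[0,-15,8],[0,0,0],[0,0,0],[0,0,0]],"dr":[[0,0,0],[0,0,0],[0,0,0],[0,0,0],[0,0,0],[0,0,0],[0,0,0],[0,0,0],[0,0,0],[0,0,0],[0,0,0],[0,0,0],[0,0,0],[0,0,0],[0,0,0],[0,0,0]]}' 
python3 - <<'E'
from h import *
W,i=look("w4")
blobs(W,.070,.092,y=(-.1,.1));print();blobs(W,.052,.068,y=(-.1,.1),minpx=10);blobs(W,.052,.068,y=(-.35,-.1));blobs(W,.026,.04,y=(-.35,-.24),minpx=20)
E
```

```text
time: 34.3
position: [0.4256, -0.0492, 0.2844]
eef_rot: [-3.14, -0.004, 1.572]
contact_force: [-0.7, 0.9, -0.2]
opening: 0.0579
grasp_force: 0.0
[-0.425 -0.406 -0.3    1.68   0.003  1.145] [ 0.4256 -0.0492  0.2844] [-3.14  -0.004  1.572]
1251 px [362.  75.] rect [466.8  55.4] [39.1 38.3] 0.7 mean [466.4  55.4  82.5]
1084 px [359. 130.] rect [4.659e+02 1.000e-01] [38.4 39. ] 89.9 mean [465.6   0.6  82.4]

75 px [344.  63.] rect [450.6  68. ] [12.3  8.3] 89.8 mean [449.4  69.4  59.8]
95 px [345.  91.] rect [452.4  42.1] [11.2 13.7] 0.6 mean [450.9  40.5  60.1]
28 px [375.  93.] rect [483.8  39.1] [5.8 5.2] 0.6 mean [483.8  38.9  60.6]
89 px [344. 115.] rect [451.4  13.7] [13.1 10.4] 89.2 mean [450.4  15.2  60. ]
42 px [372. 113.] rect [481.9  16.1] [8.1 6.6] 1.1 mean [482.3  16.7  60. ]
52 px [341. 141.] rect [449.3 -13.2] [ 7.  11.7] 0.9 mean [448.3 -14.2  59.6]
524 px [337. 321.] rect [ 448.3 -273.9] [38.7 38.4] 39.1 mean [ 448.4 -272.5   58.1]
224 px [334. 303.] rect [ 444.9 -260.7] [41.3 17.2] 6.8 mean [ 444.7 -258.8   34.9]
```

```bash
python3 - <<'E'
from h import *
d=np.load("pics/w4.npz");W=d["W"]
m=(W[...,2]>.031)&(W[...,2]<.04)&(W[...,0]>.41)&(W[...,0]<.48)&(W[...,1]>-.31)&(W[...,1]<-.24)
q=W[m]*1000;
for x0 in range(422,476,4):
    s=q[(q[:,0]>=x0)&(q[:,0]<x0+4)]
    if len(s): print(x0+2,len(s),s[:,1].max().round(1),s[:,1].min().round(1))
i=d["img"][270:345,300:380];save("c4.png",cv2.resize(i,None,fx=7,fy=7,interpolation=cv2.INTER_CUBIC))
E
```

```text
424 6 -261.0 -268.0
428 32 -260.4 -277.7
432 19 -259.5 -271.0
436 18 -257.8 -263.5
440 17 -255.6 -262.1
444 14 -254.4 -258.6
448 15 -253.8 -259.5
452 17 -252.8 -258.0
456 25 -250.5 -260.3
460 19 -250.1 -263.7
464 23 -252.7 -267.8
468 11 -268.6 -278.2
472 10 -279.0 -287.5
```

View pics/c4.png

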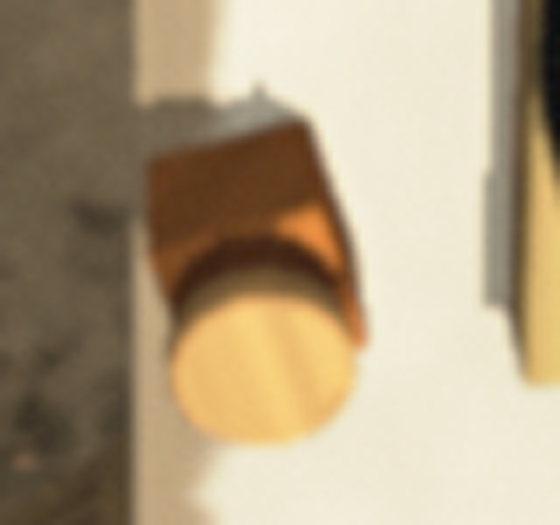

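Plinth c's foot is turned about 17° anticlockwise; its upper edge slopes from (150,160) to (305,120) in the crop.

```bash
python3 -m creep '{"jaw":[60,60,60,60,60,60,60,60,60,60,60,60,60,60],"delta_pos":[[4,-37,0],[4,-37,0],[4,-38,0],[4,-38,0],[4,-38,0],[3,-37,0],[0,0,-38],[0,0,-38],[0,0,-38],[0,0,-38],[0,0,-38],[0,0,0],[0,0,0],[0,0,0]],"dr":[[0,0,0.05],[0,0,0.05],[0,0,0.05],[0,0,0.05],[0,0,0.05],[0,0,0.05],[0,0,0],[0,0,0],[0,0,0],[0,0,0],[0,0,0],[0,0,0],[0,0,0],[0,0,0]]}'
```

```text
time: 35.75
position: [0.45, -0.2755, 0.0978]
eef_rot: [3.14, -0.001, 1.872]
contact_force: [0.1, -0.2, -0.1]
opening: 0.06
grasp_force: 0.0
```

```bash
python3 -m creep '{"jaw":[60,60,60,60,60,60,45,34,34,34,34,34,34],"delta_pos":[[-1,1,-18],[0,0,-18],[0,0,-18],[0,0,-18],[0,0,-2],[0,0,0],[0,0,0],[0,0,0],[0,0,0],[0,0,0],[0,0,0],[0,0,0],[0,0,0]],"dr":[[0,0,0],[0,0,0],[0,0,0],[0,0,0],[0,0,0],[0,0,0],[0,0,0],[0,0,0],[0,0,0],[0,0,0],[0,0,0],[0,0,0],[0,0,0]]}' 40
```

```text
time: 37.05
position: [0.4489, -0.275, 0.0235]
eef_rot: [3.14, -0.001, 1.871]
contact_force: [-0.2, -0.1, 6.9]
opening: 0.0397
grasp_force: 41.5
```

```bash
python3 -m creep '{"jaw":[34,34,34,34,34,34,34,34,34,34,34,34,34,34,34,34,34,34,34],"delta_pos":[[0,0,38],[0,0,38],[0,0,38],[0,0,38],[0,0,38],[0,0,38],[3,37,0],[3,37,0],[3,37,0],[3,37,0],[3,36,0],[3,36,0],[0,0,0],[0,0,-38],[0,0,-38],[0,0,-38],[0,0,-38],[0,0,-20],[0,0,0]],"dr":[[0,0,0],[0,0,0],[0,0,0],[0,0,0],[0,0,0],[0,0,0],[0,0,-0.05],[0,0,-0.05],[0,0,-0.05],[0,0,-0.05],[0,0,-0.05],[0,0,-0.05],[0,0,0],[0,0,0],[0,0,0],[0,0,0],[0,0,0],[0,0,0],[0,0,0]]}'
python3 -m creep '{"jaw":[34,34],"delta_pos":[[0,0,0],[0,0,0]],"dr":[[0,0,0],[0,0,0]]}'
```

```text
time: 38.95
position: [0.464, -0.0537, 0.075]
eef_rot: [-3.137, -0.005, 1.571]
contact_force: [-0.1, -0.5, -1.8]
opening: 0.0392
grasp_force: 40.9
time: 39.15
position: [0.4671, -0.0547, 0.0796]
eef_rot: [3.139, -0.002, 1.571]
contact_force: [0.6, 0.1, -2.1]
opening: 0.0396
grasp_force: 40.9
```

```bash
python3 -m creep '{"jaw":[34,34,34,34,34,34,34],"delta_pos":[[0,0,-8],[0,0,-8],[0,0,-8],[0,0,-6],[0,0,0],[0,0,-1],[0,0,0]],"dr":[[0,0,0],[0,0,0],[0,0,0],[0,0,0],[0,0,0],[0,0,0],[0,0,0]]}'
```

```text
time: 39.85
position: [0.4658, -0.0539, 0.0471]
eef_rot: [-3.141, -0.003, 1.571]
contact_force: [-4.7, 1.6, 9.5]
opening: 0.0397
grasp_force: 42.6
```

```bash
python3 -m creep '{"jaw":[34,42,60,60,60,60,60,60,60,60,60,60,60,60,60],"delta_pos":[[0,0,1],[0,0,0],[0,0,0],[0,0,0],[0,0,30],[0,0,40],[0,0,40],[-10,-15,40],[-10,-20,40],[-10,-20,40],[-10,-20,5],[0,0,0],[0,0,0],[0,0,0],[0,0,0]],"dr":[[0,0,0],[0,0,0],[0,0,0],[0,0,0],[0,0,0],[0,0,0],[0,0,0],[0,0,0],[0,0,0],[0,0,0],[0,0,0],[0,0,0],[0,0,0],[0,0,0],[0,0,0]]}' 
python3 - <<'E'
from h import *
W,i=look("w5")
blobs(W,.070,.092,y=(-.1,.1));print();blobs(W,.052,.068,y=(-.1,-.03),minpx=10);blobs(W,.015,.03,x=(.5,.57),y=(-.35,-.14))
E
```

```text
time: 41.35
position: [0.4259, -0.1282, 0.2817]
eef_rot: [-3.14, -0.004, 1.572]
contact_force: [-0.6, 0.5, -0.2]
opening: 0.06
grasp_force: 0.0
[-0.59  -0.356 -0.267  1.664  0.003  0.979] [ 0.4259 -0.1282  0.2817] [-3.14  -0.004  1.572]
304 px [364.   5.] rect [465.5  39.4] [ 9.4 31.1] 87.4 mean [465.8  39.5  81.3]
1356 px [362.  50.] rect [465.9  -0.7] [38.8 38.9] 35.8 mean [465.4  -0.7  82.3]
1185 px [360. 107.] rect [465.9 -54.4] [39.1 39. ] 47.4 mean [465.8 -54.2  82.3]

85 px [344.  92.] rect [451.5 -41.6] [12.6 10.7] 90.0 mean [449.9 -39.9  59.8]
21 px [374.  90.] rect [483.  -37.3] [4.2 4.7] 89.4 mean [483.2 -37.1  60.3]
58 px [343. 120.] rect [450.5 -68.8] [ 7.9 10. ] 1.6 mean [449.6 -69.7  60.3]
2624 px [397. 222.] rect [ 533.6 -214.7] [ 54.7 129.4] 2.3 mean [ 531.2 -209.8   22.6]
```

```bash
python3 -m creep '{"jaw":[68,68,68,68,68],"delta_pos":[[15,-34,0],[15,-34,0],[15,-34,0],[0,0,0],[0,0,0]],"dr":[[0,0,0.012],[0,0,0.012],[0,0,0.011],[0,0,0],[0,0,0]]}' 
python3 - <<'E'
from h import *
o=get_obs();print(o["position"],o["q"].round(3))
d=np.load("pics/w0.npz")["W"].reshape(-1,3)
q=d[(d[:,0]>.565)&(d[:,0]<.62)&(d[:,1]<-.15)&(d[:,1]>-.30)&(d[:,2]>.01)]
for y in np.arange(-.3,-.15,.02):
    s=q[(q[:,1]>=y)&(q[:,1]<y+.02)];print(y.round(2),len(s),s[:,0].min() if len(s) else '')
t0=np.load("pics/top0.npz")["W"];e=t0[(t0[...,1]>-.3)&(t0[...,1]<-.1)&(t0[...,2]>.3)];print("shelf min x",np.percentile(e[:,0],[0,1,5]),e[:,2].min(),e[:,2].max())
for n in("top","scene"):
    f=grab_frame(n);W=cloud(f);g=np.load(f"pics/{n}0.npz")["W"]
    m=np.isfinite(W).all(-1)&~(np.abs(W-g).max(-1)<.02)&(np.abs(W[...,1]-o["position"][1])<.15)&(W[...,0]>.3)&(W[...,2]>.2)
    m=cv2.erode(m.astype(np.uint8),np.ones((3,3)))>0
    P=W[m]
    for z in np.arange(.3,.8,.04):
        s=P[(P[:,2]>=z)&(P[:,2]<z+.04)]
        if len(s)>5: print(n,z.round(2),len(s),np.percentile(s[:,0],[1,99]).round(3),np.percentile(s[:,1],[1,99]).round(3))
E
```

```text
time: 41.9
position: [0.4709, -0.2308, 0.2816]
eef_rot: [-3.14, -0.005, 1.606]
contact_force: [-0.1, -0.1, 1.2]
opening: 0.0683
grasp_force: 0.0
[ 0.47088703 -0.23083558  0.2816038 ] [-0.707 -0.111 -0.057  1.629  0.002  0.829]
-0.3 0 
-0.28 0 
-0.26 0 
-0.24 0 
-0.22 0 
-0.2 0 
-0.18 0 
-0.16 0 
shelf min x [0.61648402 0.6172421  0.61775283] 0.39449697398298533 0.6639954868791326
top 0.3 7 [0.516 0.53 ] [-0.224 -0.217]
top 0.34 107 [0.523 0.537] [-0.232 -0.216]
top 0.66 494 [0.395 0.509] [-0.192 -0.089]
top 0.7 13358 [0.404 0.533] [-0.289 -0.104]
top 0.74 40076 [0.415 0.524] [-0.285 -0.156]
scene 0.3 527 [0.405 0.534] [-0.249 -0.222]
scene 0.34 1259 [0.403 0.534] [-0.252 -0.222]
scene 0.38 842 [0.433 0.484] [-0.27  -0.218]
scene 0.42 1096 [0.433 0.483] [-0.27  -0.214]
scene 0.46 1365 [0.43  0.484] [-0.273 -0.215]
scene 0.5 1687 [0.418 0.485] [-0.283 -0.217]
scene 0.54 539 [0.41  0.477] [-0.29  -0.217]
```

```bash
python3 -m creep '{"jaw":[68,68,68,68,68,68,68,68,68,68,68,68],"delta_pos":[[16,0,0],[16,0,0],[16,0,0],[15,0,0],[0,0,-35],[0,0,-35],[0,0,-35],[0,0,-35],[0,0,-35],[0,0,-20],[0,0,0],[0,0,0]],"dr":[[0,0,0],[0,0,0],[0,0,0],[0,0,0],[0,0,0],[0,0,0],[0,0,0],[0,0,0],[0,0,0],[0,0,0],[0,0,0],[0,0,0]]}'
```

```text
time: 43.2
position: [0.5341, -0.2304, 0.0886]
eef_rot: [3.141, -0.003, 1.607]
contact_force: [0.3, -0.7, 0.3]
opening: 0.0681
grasp_force: 0.0
```

```bash
python3 -m creep '{"jaw":[68,68,68,68,68,68,56,48,48,48,48,48,48],"delta_pos":[[0,0,-18],[0,0,-18],[0,0,-18],[0,0,-12],[0,0,-4],[0,0,0],[0,0,0],[0,0,0],[0,0,0],[0,0,0],[0,0,0],[0,0,0],[0,0,0]],"dr":[[0,0,0],[0,0,0],[0,0,0],[0,0,0],[0,0,0],[0,0,0],[0,0,0],[0,0,0],[0,0,0],[0,0,0],[0,0,0],[0,0,0],[0,0,0]]}' 45
```

```text
time: 44.5
position: [0.5348, -0.2316, 0.0191]
eef_rot: [3.14, -0.002, 1.606]
contact_force: [-0.9, 0.4, 6.4]
opening: 0.053
grasp_force: 48.5
```

```bash
python3 -m creep '{"jaw":[48,48,48,48,48,48,48,48,48,48,48,48,48,48,48,48,48,48,48,48],"delta_pos":[[0,0,8],[-17,0,10],[-17,0,10],[-17,0,10],[-17,0,10],[0,0,35],[0,0,35],[0,0,35],[0,0,35],[0,0,35],[0,0,20],[0,33,0],[0,33,0],[0,33,0],[0,33,0],[0,33,0],[0,33,0],[0,32,0],[0,0,0],[0,0,0]],"dr":[[0,0,0],[0,0,0],[0,0,0],[0,0,0],[0,0,0],[0,0,0],[0,0,0],[0,0,0],[0,0,0],[0,0,0],[0,0,0],[0,0,-0.005],[0,0,-0.005],[0,0,-0.005],[0,0,-0.005],[0,0,-0.005],[0,0,-0.005],[0,0,-0.005],[0,0,0],[0,0,0]]}'
```

```text
time: 46.5
position: [0.4658, -0.0005, 0.261]
eef_rot: [3.141, -0.003, 1.573]
contact_force: [-0.7, -1.2, -1.5]
opening: 0.0528
grasp_force: 47.9
```

```bash
python3 - <<'E'
from h import *
W,i=look("w6")
blobs(W,.255,.272,y=(-.12,.15))
f=grab_frame("top");blobs(cloud(f),.250,.275,y=(-.12,.15),minpx=20)
f=grab_frame("scene");blobs(cloud(f),.250,.275,y=(-.12,.15),minpx=20)
E
python3 -m creep '{"jaw":[48,48,48,48,48,48],"delta_pos":[[0,0,-35],[0,0,-35],[0,0,-35],[0,0,-30],[0,0,0],[0,0,0]],"dr":[[0,0,0],[0,0,0],[0,0,0],[0,0,0],[0,0,0],[0,0,0]]}'
```

```text
[-0.285 -0.304 -0.263  1.612  0.003  1.284] [ 0.4658 -0.0005  0.261 ] [ 3.141e+00 -3.000e-03  1.573e+00]
31071 px [321. 225.] rect [465.7  15.1] [ 80.8 130.9] 0.2 mean [465.8  25.8 264.5]
1395 px [269. 254.] rect [467.7 -45.5] [64.1 71.8] 3.4 mean [466.4 -46.8 263.1]
1026 px [236. 148.] rect [465.5  -7.6] [160.5  81.2] 79.9 mean [459.6 -25.4 262. ]
time: 47.25
position: [0.4658, -0.0016, 0.1262]
eef_rot: [-3.141, -0.003, 1.57]
contact_force: [0.0, -0.1, 0.2]
opening: 0.0529
grasp_force: 47.9
```

View pics/w6.png

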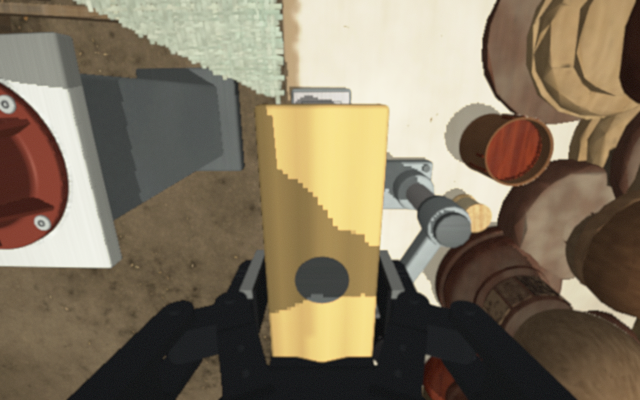

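The caul is held square and level; the spot is at (322,280) and its +y end puts the centre at y≈0. I'm lowering it onto the caps.

```bash
python3 -m creep '{"jaw":[48,48,48,48,48,48],"delta_pos":[[0,1,-10],[0,0,-10],[0,0,-8],[0,0,0],[0,0,-2],[0,0,0]],"dr":[[0,0,0],[0,0,0],[0,0,0],[0,0,0],[0,0,0],[0,0,0]]}'
```

```text
time: 47.85
position: [0.466, 0.0, 0.0956]
eef_rot: [-3.142, -0.003, 1.571]
contact_force: [0.5, -0.8, -0.9]
opening: 0.0529
grasp_force: 48.0
```

```bash
python3 -m creep '{"jaw":[48,48,48,48],"delta_pos":[[0,0,-1],[0,0,0],[0,0,-1],[0,0,0]],"dr":[[0,0,0],[0,0,0],[0,0,0],[0,0,0]]}'
```

```text
time: 48.25
position: [0.4663, -0.0001, 0.0951]
eef_rot: [3.141, -0.003, 1.571]
contact_force: [-5.0, 1.0, 12.0]
opening: 0.0531
grasp_force: 49.6
```

Seated. Next I release and look.

```bash
python3 -m creep '{"jaw":[48,55,68,68,68,68,68,68,68,68,68,68,68,68,68],"delta_pos":[[0,0,1],[0,0,0],[0,0,0],[0,0,0],[0,0,20],[0,0,40],[0,0,40],[-15,-12,40],[-15,-12,40],[-10,-12,5],[0,-12,0],[0,0,0],[0,0,0],[0,0,0],[0,0,0]],"dr":[[0,0,0],[0,0,0],[0,0,0],[0,0,0],[0,0,0],[0,0,0],[0,0,0],[0,0,0],[0,0,0],[0,0,0],[0,0,0],[0,0,0],[0,0,0],[0,0,0],[0,0,0]]}' 
python3 - <<'E'
from h import *
W,i=look("w7")
blobs(W,.088,.106,y=(-.12,.12))
# level: fit plane to caul top
m=(W[...,2]>.09)&(W[...,2]<.106)&(abs(W[...,0]-.466)<.022)&(abs(W[...,1])<.075);q=W[m]
c=np.linalg.lstsq(np.c_[q[:,:2],np.ones(len(q))],q[:,2],rcond=None)[0];print("slopes",c)
blobs(W,.178,.195,x=(.4,.62),y=(-.2,.0))
g=i[...,0].astype(int);s=m&(i.sum(-1)<270);print("spot",W[s].mean(0),s.sum())
E
```

```text
time: 49.75
position: [0.4259, -0.0475, 0.2788]
eef_rot: [-3.14, -0.004, 1.572]
contact_force: [-0.1, -0.1, -0.2]
opening: 0.0677
grasp_force: 0.0
[-0.42  -0.41  -0.313  1.67   0.003  1.149] [ 0.4259 -0.0475  0.2788] [-3.14  -0.004  1.572]
8681 px [362. 125.] rect [466.6   1.4] [158.6  54.4] 90.0 mean [466.    7.5  98.5]
slopes [ 0.00052642 -0.00085007  0.0983935 ]
482 px [441. 286.] rect [ 533. -121.] [16.6 33.8] 33.3 mean [ 529.9 -118.2  184.5]
spot [nan nan nan] 0<stdin>:8: RuntimeWarning: Mean of empty slice.
  ret = um.true_divide(
```

View pics/w7.png

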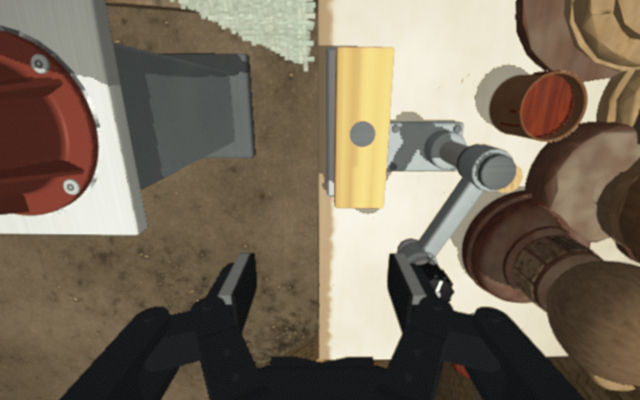

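The caul lies level and centred, with its spot at (362,133); the knob is half hidden behind the right finger at (441,286). Next I wind the wrist back and go over the knob.

```bash
python3 -m creep '{"jaw":[60,60,60,60,60,60,60,60,60,60,60,60,60,60],"delta_pos":[[4,-3,0],[4,-3,0],[4,-3,0],[4,-3,0],[4,-3,0],[4,-3,0],[4,-3,0],[4,-3,0],[4,-3,0],[4,-3,0],[4,-3,0],[4,-3,0],[4,-3,0],[4,-3,0]],"dr":[[0,0,0.146],[0,0,0.146],[0,0,0.146],[0,0,0.146],[0,0,0.146],[0,0,0.146],[0,0,0.146],[0,0,0.146],[0,0,0.146],[0,0,0.146],[0,0,0.146],[0,0,0.146],[0,0,0.146],[0,0,0.146]]}' 
python3 -m creep '{"jaw":[60,60,60,60,60,60,60,60,60,60,60,60,60,60,60],"delta_pos":[[3,-3,0],[3,-3,0],[3,-3,0],[3,-3,0],[3,-3,0],[3,-3,0],[3,-3,0],[3,-3,0],[3,-3,0],[3,-3,0],[3,-3,0],[3,-3,0],[3,-3,0],[0,0,0],[0,0,0]],"dr":[[0,0,0.146],[0,0,0.146],[0,0,0.146],[0,0,0.146],[0,0,0.146],[0,0,0.146],[0,0,0.146],[0,0,0.146],[0,0,0.146],[0,0,0.146],[0,0,0.146],[0,0,0.146],[0,0,0.146],[0,0,0],[0,0,0]]}' 
python3 - <<'E'
from h import *
W,i=look("w8")
blobs(W,.176,.195,x=(.4,.62),y=(-.2,.0));blobs(W,.145,.165,x=(.54,.62),y=(-.1,.05))
E
```

```text
time: 51.2
position: [0.4821, -0.0898, 0.2792]
eef_rot: [3.141, -0.003, -2.661]
contact_force: [-0.2, -0.0, 0.7]
opening: 0.06
grasp_force: 0.0
time: 52.7
position: [0.5209, -0.1287, 0.2793]
eef_rot: [3.142, -0.003, -0.774]
contact_force: [0.4, 0.1, 0.9]
opening: 0.0601
grasp_force: 0.0
[-4.860e-01 -8.300e-02 -3.500e-02  1.617e+00 -1.000e-03 -2.853e+00] [ 0.5209 -0.1287  0.2793] [ 3.142e+00 -3.000e-03 -7.740e-01]
1486 px [316. 206.] rect [ 524.9 -126.9] [35.  35.5] 46.7 mean [ 526.1 -128.1  184.5]
1261 px [200. 226.] rect [577.5 -26.3] [35.3 39. ] 76.9 mean [578.4 -28.8 153. ]
```

View pics/w8.png

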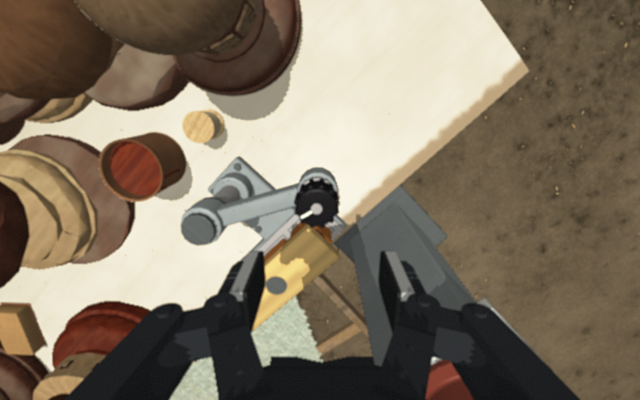

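```bash
python3 -m creep '{"jaw":[60,60,60,60,60,60,60,40,28,28,28,28,28],"delta_pos":[[3,2,-20],[0,0,-25],[0,0,-25],[0,0,-25],[0,0,-10],[0,0,0],[0,0,0],[0,0,0],[0,0,0],[0,0,0],[0,0,0],[0,0,0],[0,0,0]],"dr":[[0,0,0],[0,0,0],[0,0,0],[0,0,0],[0,0,0],[0,0,0],[0,0,0],[0,0,0],[0,0,0],[0,0,0],[0,0,0],[0,0,0],[0,0,0]]}' 30
python3 - <<'E'
from h import *
o=get_obs();p=o["position"];print(o["wrist_torque"])
P=np.array([.4659+.112,.0008-.026]);P2=np.array([.577,-.025])
for c in(P,P2):
    v=p[:2]-c;print(c,np.hypot(*v),np.degrees(np.arctan2(v[1],v[0])))
E
```

```text
time: 54.05
position: [0.5248, -0.1272, 0.176]
eef_rot: [-3.14, -0.005, -0.77]
contact_force: [1.0, 1.1, 7.3]
opening: 0.0323
grasp_force: 29.7
[ 0.3094528  -0.15276242 -0.01298941]
[ 0.5779 -0.0252] 0.11499384419120426 -117.52145375481813
[ 0.577 -0.025] 0.11475879475271109 -117.07681308228598
```

```bash
python3 - <<'E'
import numpy as np
a=np.radians(242.5-4.2*np.arange(19));p=np.c_[np.cos(a),np.sin(a)]*115
print(np.diff(p,axis=0).round(1).tolist())
E
```

```text
[[-7.3, 4.2], [-7.0, 4.7], [-6.6, 5.2], [-6.2, 5.7], [-5.8, 6.1], [-5.3, 6.5], [-4.9, 6.9], [-4.3, 7.2], [-3.8, 7.5], [-3.2, 7.8], [-2.7, 8.0], [-2.1, 8.2], [-1.5, 8.3], [-0.9, 8.4], [-0.2, 8.4], [0.4, 8.4], [1.0, 8.4], [1.6, 8.3]]
```

```bash
python3 -m creep '{"jaw":[28,28,28,28,28,28,28,28,28,28],"delta_pos":[[-7.3,4.2,0],[-7,4.7,0],[-6.6,5.2,0],[-6.2,5.7,0],[-5.8,6.1,0],[-5.3,6.5,0],[-4.9,6.9,0],[-4.3,7.2,0],[-3.8,7.5,0],[0,0,0]],"dr":[[0,0,-0.0733],[0,0,-0.0733],[0,0,-0.0733],[0,0,-0.0733],[0,0,-0.0733],[0,0,-0.0733],[0,0,-0.0733],[0,0,-0.0733],[0,0,-0.0733],[0,0,0]]}'
python3 -c "
from plant import get_obs;import numpy as np
o=get_obs();v=o['position'][:2]-[.5779,-.0252];print(o['q'].round(3),np.hypot(*v),np.degrees(np.arctan2(v[1],v[0]))%360,o['wrist_torque'].round(2))"
```

```text
time: 55.05
position: [0.473, -0.0726, 0.1759]
eef_rot: [-3.14, -0.004, -1.432]
contact_force: [-1.1, 0.8, 6.7]
opening: 0.0325
grasp_force: 30.0
[-0.425 -0.279 -0.396  1.449 -0.003 -2.135] 0.11514296765677003 204.30176453712087 [ 0.23  0.37 -0.01]
```

```bash
python3 -m creep '{"jaw":[28,28,28,28,28,28,28,28,28,28],"delta_pos":[[-3.2,7.8,0],[-2.7,8,0],[-2.1,8.2,0],[-1.5,8.3,0],[-0.9,8.4,0],[-0.2,8.4,0],[0.4,8.4,0],[1,8.4,0],[1.2,6.5,0],[0,0,0]],"dr":[[0,0,-0.0733],[0,0,-0.0733],[0,0,-0.0733],[0,0,-0.0733],[0,0,-0.0733],[0,0,-0.0733],[0,0,-0.0733],[0,0,-0.0733],[0,0,-0.058],[0,0,0]]}'
python3 -c "
from plant import get_obs;import numpy as np
o=get_obs();v=o['position'][:2]-[.5779,-.0252];print(o['q'].round(3),np.hypot(*v),np.degrees(np.arctan2(v[1],v[0]))%360,o['wrist_torque'].round(2))"
```

```text
time: 56.05
position: [0.4652, -0.0, 0.1759]
eef_rot: [-3.14, -0.003, -2.075]
contact_force: [-1.1, 2.2, 8.4]
opening: 0.0321
grasp_force: 30.1
[-0.281 -0.318 -0.429  1.459 -0.003 -1.347] 0.11551146144050263 167.41172572785982 [0.5  0.54 0.01]
```

```bash
python3 -m creep '{"jaw":[28,28,28,28],"delta_pos":[[0.3,1.2,0],[0.3,1.2,0],[0,0,0],[0,0,0]],"dr":[[0,0,-0.01],[0,0,-0.01],[0,0,0],[0,0,0]]}'
python3 -c "
from plant import get_obs;import numpy as np
o=get_obs();v=o['position'][:2]-[.5779,-.0252];print(o['contact_force'],np.degrees(np.arctan2(v[1],v[0]))%360,o['wrist_torque'].round(2))"
```

```text
time: 56.45
position: [0.4655, 0.0011, 0.1759]
eef_rot: [-3.14, -0.005, -2.095]
contact_force: [-2.7, -2.8, 8.1]
opening: 0.032
grasp_force: 30.0
[-2.69169724 -2.75694766  8.05897425] 166.84725215624752 [-0.61  0.83  0.01]
```

```bash
python3 -m creep '{"jaw":[28,28,28],"delta_pos":[[0.2,1.5,0],[0,0,0],[0,0,0]],"dr":[[0,0,0],[0,0,0],[0,0,0]]}'
python3 -m creep '{"jaw":[28,28,28],"delta_pos":[[0,1.5,0],[0,0,0],[0,0,0]],"dr":[[0,0,0],[0,0,0],[0,0,0]]}'
```

```text
time: 56.75
position: [0.4657, 0.0017, 0.1759]
eef_rot: [-3.139, -0.006, -2.095]
contact_force: [-4.2, -8.4, 8.5]
opening: 0.0319
grasp_force: 29.9
time: 57.05
position: [0.4658, 0.0023, 0.1759]
eef_rot: [-3.138, -0.008, -2.096]
contact_force: [-4.2, -13.0, 7.0]
opening: 0.0322
grasp_force: 30.0
```

```bash
cat > s.py <<'E'
from plant import get_obs
o=get_obs();print("yaw",o['eef_rot'][2].round(3),"q6",o['q'][5].round(3),"T",o['wrist_torque'].round(3),"F",o['contact_force'].round(1),"z",o['position'][2].round(4),"eff6",o['effort'][5].round(3))
E
python3 s.py
python3 -m creep '{"jaw":[28,28,28,28,28,28,28,28,28,28,28,28,28,28],"delta_pos":[[0,-1.3,0],[0,-1.3,0],[0,0,0],[0,0,-0.18],[0,0,-0.18],[0,0,-0.18],[0,0,-0.18],[0,0,-0.18],[0,0,-0.18],[0,0,-0.18],[0,0,-0.18],[0,0,-0.18],[0,0,-0.18],[0,0,0]],"dr":[[0,0,0],[0,0,0],[0,0,0],[0,0,-0.14],[0,0,-0.14],[0,0,-0.14],[0,0,-0.14],[0,0,-0.14],[0,0,-0.14],[0,0,-0.14],[0,0,-0.14],[0,0,-0.14],[0,0,-0.14],[0,0,0]]}' 40; python3 s.py
```

```text
yaw -2.096 q6 -1.317 T [-2.815  0.942 -0.   ] F [ -4.2 -13.    7. ] z 0.1759 eff6 0.008
time: 58.45
position: [0.4657, 0.0016, 0.1742]
eef_rot: [-3.14, -0.002, 2.784]
contact_force: [-3.0, -1.5, 8.8]
opening: 0.032
grasp_force: 39.9
yaw 2.784 q6 0.08 T [-0.352  0.876 -0.009] F [-3.  -1.5  8.8] z 0.1742 eff6 1.789
```

```bash
python3 -m creep '{"jaw":[28,28,28,28],"delta_pos":[[0,0,-0.18],[0,0,-0.18],[0,0,-0.18],[0,0,-0.18]],"dr":[[0,0,-0.14],[0,0,-0.14],[0,0,-0.14],[0,0,-0.14]]}'; python3 s.py
python3 -m creep '{"jaw":[28,28,28],"delta_pos":[[0,0,-0.13],[0,0,-0.13],[0,0,0]],"dr":[[0,0,-0.1],[0,0,-0.1],[0,0,0]]}'; python3 s.py
```

```text
time: 58.85
position: [0.4658, 0.0017, 0.1734]
eef_rot: [3.142, -0.001, 2.223]
contact_force: [-3.1, -2.1, 9.0]
opening: 0.0321
grasp_force: 39.9
yaw 2.223 q6 0.64 T [-0.233  0.639  0.056] F [-3.1 -2.1  9. ] z 0.1734 eff6 -2.262
time: 59.15
position: [0.4659, 0.0017, 0.1732]
eef_rot: [3.141, -0.001, 2.025]
contact_force: [-2.9, -1.4, 9.3]
opening: 0.0317
grasp_force: 39.9
yaw 2.025 q6 0.837 T [-0.112  0.582  0.015] F [-2.9 -1.4  9.3] z 0.1732 eff6 1.263
```

```bash
for k in 1 2 3 4; do python3 -m creep '{"jaw":[28],"delta_pos":[[0,0,-0.13]],"dr":[[0,0,-0.1]]}' >/dev/null; python3 s.py; done
```

```text
yaw 1.928 q6 0.934 T [-0.19   0.506  0.043] F [-2.6 -1.   8.4] z 0.1731 eff6 -2.753
yaw 1.825 q6 1.037 T [-0.166  0.439  0.077] F [-1.2 -0.1  8.6] z 0.1729 eff6 -1.718
yaw 1.725 q6 1.137 T [-0.175  0.344  0.112] F [-1.3  0.1  7.8] z 0.1728 eff6 -1.609
yaw 1.625 q6 1.237 T [-0.213  0.384  0.025] F [-2.4 -0.9  8.8] z 0.1727 eff6 -1.599
```

```bash
for k in 1 2 3; do python3 -m creep '{"jaw":[28],"delta_pos":[[0,0,0]],"dr":[[0,0,-0.08]]}' >/dev/null; python3 s.py; done
```

```text
yaw 1.545 q6 1.317 T [-0.247  0.29   0.103] F [-1.2 -1.   7.8] z 0.1727 eff6 -0.999
yaw 1.466 q6 1.396 T [-0.34   0.177  0.086] F [-1.4 -1.5  7.8] z 0.1727 eff6 -1.215
yaw 1.386 q6 1.476 T [-0.326  0.196  0.063] F [-1.1 -1.2  7.2] z 0.1727 eff6 -1.223
```

```bash
for k in 1 2 3; do python3 -m creep '{"jaw":[28],"delta_pos":[[0,0,0]],"dr":[[0,0,0]]}' >/dev/null; python3 s.py; done; for k in 1 2 ; do python3 -m creep '{"jaw":[28],"delta_pos":[[0,0,0]],"dr":[[0,0,-0.08]]}' >/dev/null; python3 s.py; done;  for k in 1 2 3; do python3 -m creep '{"jaw":[28],"delta_pos":[[0,0,0]],"dr":[[0,0,0]]}' >/dev/null; python3 s.py; done
```

```text
yaw 1.386 q6 1.476 T [-0.257  0.147  0.071] F [-2.  -1.1  7.5] z 0.1727 eff6 1.052
yaw 1.389 q6 1.473 T [-0.272  0.195  0.087] F [-1.  -1.4  6.7] z 0.1727 eff6 0.135
yaw 1.389 q6 1.473 T [-0.289  0.201  0.001] F [-0.3 -2.1  7.5] z 0.1727 eff6 0.048
yaw 1.308 q6 1.554 T [-0.342  0.109  0.12 ] F [-0.6 -1.2  8. ] z 0.1727 eff6 -2.227
yaw 1.226 q6 1.636 T [-0.374  0.106  0.14 ] F [ 0.2 -2.2  7.2] z 0.1727 eff6 -1.291
yaw 1.226 q6 1.636 T [-0.337  0.109  0.084] F [-0.3 -2.5  7. ] z 0.1727 eff6 1.075
yaw 1.229 q6 1.633 T [-0.364  0.072  0.072] F [-1.3 -2.5  6.6] z 0.1727 eff6 0.162
yaw 1.229 q6 1.633 T [-0.335  0.116  0.1  ] F [ 0.2 -2.   7.2] z 0.1727 eff6 0.075
```

```bash
for k in 1 2 3 4; do python3 -m creep '{"jaw":[28],"delta_pos":[[0,0,0]],"dr":[[0,0,-0.06]]}' >/dev/null; python3 s.py;python3 -m creep '{"jaw":[28],"delta_pos":[[0,0,0]],"dr":[[0,0,0]]}' >/dev/null; python3 s.py; done
```

```text
yaw 1.168 q6 1.693 T [-0.439  0.058  0.16 ] F [ 0.2 -2.2  6.5] z 0.1727 eff6 -1.615
yaw 1.167 q6 1.695 T [-0.387  0.113  0.103] F [-0.5 -1.5  7.2] z 0.1727 eff6 0.781
yaw 1.108 q6 1.753 T [-0.47   0.05   0.129] F [-1.5 -1.7  6.8] z 0.1727 eff6 -1.538
yaw 1.107 q6 1.755 T [-0.402  0.049  0.04 ] F [ 0.1 -1.3  7.5] z 0.1726 eff6 0.798
yaw 1.048 q6 1.813 T [-0.467 -0.006  0.115] F [ 0.1 -2.3  6.7] z 0.1727 eff6 -1.527
yaw 1.047 q6 1.815 T [-0.403 -0.015  0.081] F [-0.7 -1.8  6.8] z 0.1726 eff6 0.81
yaw 0.988 q6 1.874 T [-0.551  0.012  0.179] F [-0.  -2.4  5.9] z 0.1726 eff6 -1.516
yaw 0.987 q6 1.875 T [-0.508 -0.089  0.108] F [-0.6 -2.   6.6] z 0.1726 eff6 0.822
```

```bash
for k in 1 2 3 4; do python3 -m creep '{"jaw":[28],"delta_pos":[[0,0,0]],"dr":[[0,0,-0.06]]}' >/dev/null; python3 s.py;python3 -m creep '{"jaw":[28],"delta_pos":[[0,0,0]],"dr":[[0,0,0]]}' >/dev/null; python3 s.py; done
```

```text
yaw 0.928 q6 1.934 T [-0.601 -0.062  0.198] F [ 0.2 -2.7  6.2] z 0.1726 eff6 -1.505
yaw 0.927 q6 1.935 T [-0.537  0.02   0.118] F [-0.2 -1.9  6.4] z 0.1726 eff6 0.833
yaw 0.868 q6 1.994 T [-0.648 -0.08   0.203] F [ 0.4 -3.   5.9] z 0.1726 eff6 -1.494
yaw 0.867 q6 1.995 T [-0.639 -0.068  0.139] F [-0.2 -2.5  6. ] z 0.1726 eff6 0.844
yaw 0.808 q6 2.054 T [-0.682 -0.02   0.184] F [-0.5 -3.1  6.2] z 0.1726 eff6 -1.483
yaw 0.807 q6 2.055 T [-0.614 -0.051  0.154] F [ 0.2 -2.6  6. ] z 0.1726 eff6 0.855
yaw 0.748 q6 2.114 T [-0.736 -0.12   0.215] F [ 0.2 -3.3  5.9] z 0.1726 eff6 -1.473
yaw 0.747 q6 2.115 T [-0.65  -0.092  0.129] F [-0.3 -3.8  5.5] z 0.1726 eff6 0.866
```

```bash
for k in 1 2 3 4 5; do python3 -m creep '{"jaw":[28],"delta_pos":[[0,0,0]],"dr":[[0,0,-0.05]]}' >/dev/null; python3 s.py;python3 -m creep '{"jaw":[28],"delta_pos":[[0,0,0]],"dr":[[0,0,0]]}' |grep open; python3 s.py; done
```

```text
yaw 0.698 q6 2.164 T [-0.752 -0.075  0.243] F [ 0.1 -3.7  5.4] z 0.1726 eff6 -1.171
opening: 0.0317
yaw 0.697 q6 2.165 T [-0.679 -0.092  0.192] F [-0.1 -3.2  5.4] z 0.1726 eff6 0.766
yaw 0.648 q6 2.214 T [-0.831 -0.048  0.268] F [ 0.8 -4.2  5.1] z 0.1726 eff6 -1.173
opening: 0.0322
yaw 0.647 q6 2.215 T [-0.746 -0.091  0.186] F [-0.1 -2.8  5.2] z 0.1726 eff6 0.775
yaw 0.598 q6 2.264 T [-0.871 -0.104  0.218] F [ 0.7 -4.2  6.8] z 0.1726 eff6 -1.164
opening: 0.0316
yaw 0.597 q6 2.265 T [-0.847 -0.133  0.253] F [ 0.5 -3.1  6.4] z 0.1726 eff6 0.785
yaw 0.548 q6 2.314 T [-0.816 -0.082  0.189] F [-0.4 -3.5  5.5] z 0.1726 eff6 -1.156
opening: 0.032
yaw 0.547 q6 2.315 T [-0.822 -0.057  0.128] F [ 1.5 -4.1  5.3] z 0.1726 eff6 0.794
yaw 0.498 q6 2.364 T [-0.914 -0.05   0.254] F [ 0.6 -3.5  5.4] z 0.1725 eff6 -1.146
opening: 0.0319
yaw 0.497 q6 2.365 T [-0.89  -0.107  0.21 ] F [ 0.6 -3.9  5.6] z 0.1726 eff6 0.803
```

```bash
python3 -m creep '{"jaw":[36,45,60,60,60,60,60,60,60,60],"delta_pos":[[0,0,0],[0,0,0],[0,0,0],[0,0,0],[0,0,20],[0,0,20],[0,0,20],[0,0,15],[0,0,0],[0,0,0]],"dr":[[0,0,0],[0,0,0],[0,0,0],[0,0,0],[0,0,0],[0,0,0],[0,0,0],[0,0,0],[0,0,0],[0,0,0]]}'; python3 s.py
python3 - <<'E'
from h import *
W,i=look("w9")
blobs(W,.170,.195,x=(.4,.62),y=(-.1,.1))
a=cv2.imread("pics/w8.png")[150:260,250:390]
b=cv2.imread("pics/w9.png")
m=(W[...,2]>.16)&(W[...,2]<.2)&(abs(W[...,0]-.466)<.03)&(abs(W[...,1])<.03);v,u=np.nonzero(m);print(u.min(),u.max(),v.min(),v.max())
cu,cv=int(u.mean()),int(v.mean()) 
b=b[max(cv-55,0):cv+75,max(cu-60,0):cu+60]
a=cv2.resize(a,(400,314),interpolation=2);b=cv2.resize(b,None,fx=3.3,fy=3.3,interpolation=2)
h=max(a.shape[0],b.shape[0]);o=np.zeros((h,a.shape[1]+b.shape[1],3),np.uint8);o[:a.shape[0],:a.shape[1]]=a;o[:b.shape[0],a.shape[1]:]=b
cv2.imwrite("pics/k1.png",o);print(o.shape)
E
```

```text
time: 64.25
position: [0.4656, 0.0022, 0.2458]
eef_rot: [-3.141, -0.003, 0.499]
contact_force: [0.5, -0.2, -0.7]
opening: 0.0601
grasp_force: 0.0
yaw 0.499 q6 2.364 T [-0.021 -0.013  0.03 ] F [ 0.5 -0.2 -0.7] z 0.2458 eff6 -0.0
[-2.790e-01 -3.130e-01 -2.980e-01  1.584e+00  2.000e-03  2.364e+00] [0.4656 0.0022 0.2458] [-3.141e+00 -3.000e-03  4.990e-01]
1945 px [323. 222.] rect [466.2   0.8] [35.6 35.3] 76.8 mean [468.2   2.  180.7]
297 349 191 247
(429, 796, 3)
```

View pics/k1.png

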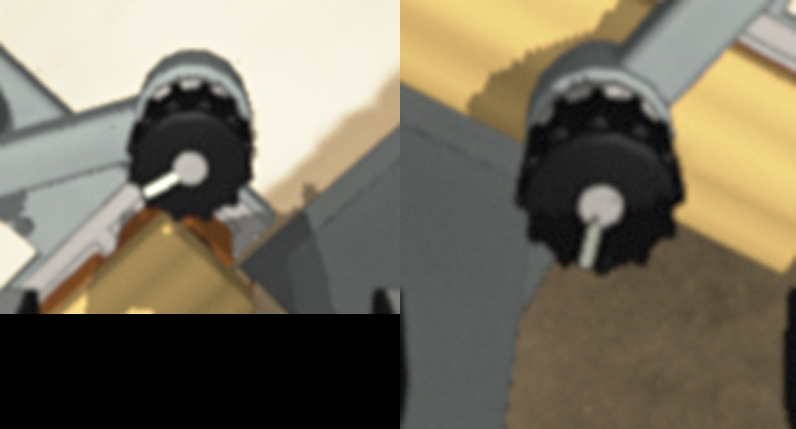

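```bash
cat > k.py <<'E'
from h import *
def knob(n,cx,cy,zt):
    d=np.load(f"pics/{n}.npz");W=d["W"];i=d["img"].astype(int)
    m=(abs(W[...,2]-zt)<.006)&(np.hypot(W[...,0]-cx,W[...,1]-cy)<.018)
    q=W[m];t=np.median(q[(np.hypot(q[:,0]-cx,q[:,1]-cy)<.012)],0)
    # depth noise: report center of the top and line dir
    br=i.sum(-1);r=np.hypot(W[...,0]-cx,W[...,1]-cy)
    s=m&(br>330)&(r>.006)&(r<.016)&(W[...,2]>t[2]-.002);p=W[s][:,:2]-[cx,cy]
    print(n,"top",t.round(4),len(p),"line deg",np.degrees(np.arctan2(np.median(p[:,1]),np.median(p[:,0]))).round(1) if len(p) else None)
if __name__=="__main__":
    knob("w8",.5245,-.127,.1845);knob("w9",.4658,.0015,.181);knob("w0",.524,-.127,.185)
E
python3 k.py
```

```text
w8 top [ 0.5248 -0.1273  0.1854] 57 line deg 74.9
w9 top [0.466  0.0017 0.182 ] 36 line deg -160.7
w0 top [ 0.5239 -0.127   0.1856] 86 line deg 72.2
```

```bash
python3 -m creep '{"jaw":[60,60,60,60,60,60,60,60,60,60,60,60,60,60,60],"delta_pos":[[0,0,0],[0,0,0],[0,0,0],[0,0,0],[0,0,0],[0,0,0],[0,0,0],[0,0,0],[0,0,0],[0,0,0],[0,0,0],[0,0,0],[0,0,0],[0,0,0],[0,0,0]],"dr":[[0,0,0.143],[0,0,0.143],[0,0,0.143],[0,0,0.143],[0,0,0.143],[0,0,0.143],[0,0,0.143],[0,0,0.143],[0,0,0.143],[0,0,0.143],[0,0,0.143],[0,0,0.143],[0,0,0.143],[0,0,0.143],[0,0,0]]}'
python3 -m creep '{"jaw":[60,60,60,60,60,40,28,28,28,28,28,28],"delta_pos":[[0,0,-25],[0,0,-25],[0,0,-25],[0,0,-5],[0,0,0],[0,0,0],[0,0,0],[0,0,0],[0,0,0],[0,0,0],[0,0,0],[0,0,0]],"dr":[[0,0,0],[0,0,0],[0,0,0],[0,0,0],[0,0,0],[0,0,0],[0,0,0],[0,0,0],[0,0,0],[0,0,0],[0,0,0],[0,0,0]]}' 90; python3 s.py
```

```text
time: 65.8
position: [0.465, 0.0024, 0.245]
eef_rot: [-3.141, -0.005, 2.503]
contact_force: [0.6, 0.2, 0.8]
opening: 0.0601
grasp_force: 0.0
time: 67.0
position: [0.466, 0.0015, 0.1681]
eef_rot: [-3.141, -0.001, 2.5]
contact_force: [-3.7, -4.0, 7.1]
opening: 0.0308
grasp_force: 88.6
yaw 2.5 q6 0.363 T [-0.598  0.78  -0.053] F [-3.7 -4.   7.1] z 0.1681 eff6 0.006
```

```bash
for k in 1 2 3 4 5; do python3 -m creep '{"jaw":[28],"delta_pos":[[0,0,0]],"dr":[[0,0,-0.05]]}' >/dev/null; python3 s.py;python3 -m creep '{"jaw":[28],"delta_pos":[[0,0,0]],"dr":[[0,0,0]]}' >/dev/null; python3 s.py; done
```

```text
yaw 2.45 q6 0.413 T [-0.631  0.732  0.156] F [-3.1 -3.1  6.1] z 0.1681 eff6 -1.328
yaw 2.449 q6 0.414 T [-0.621  0.796  0.088] F [-3.5 -2.7  6. ] z 0.1681 eff6 0.636
yaw 2.4 q6 0.463 T [-0.622  0.684  0.129] F [-4.1 -3.6  6.1] z 0.1681 eff6 -1.27
yaw 2.399 q6 0.464 T [-0.62   0.765  0.071] F [-4.  -3.8  5.4] z 0.1681 eff6 0.664
yaw 2.35 q6 0.513 T [-0.714  0.723  0.192] F [-3.3 -4.6  6.3] z 0.1681 eff6 -1.263
yaw 2.349 q6 0.514 T [-0.671  0.741  0.1  ] F [-4.  -3.4  6.3] z 0.1681 eff6 0.678
yaw 2.3 q6 0.563 T [-0.734  0.704  0.148] F [-2.9 -4.3  5.6] z 0.168 eff6 -1.253
yaw 2.299 q6 0.564 T [-0.655  0.714  0.138] F [-3.6 -3.5  5.4] z 0.168 eff6 0.685
yaw 2.25 q6 0.613 T [-0.731  0.72   0.163] F [-3.  -3.8  5. ] z 0.1681 eff6 -1.246
yaw 2.249 q6 0.614 T [-0.668  0.751  0.055] F [-3.2 -3.4  5.9] z 0.1681 eff6 0.699
```

```bash
for k in 1 2 3 4 5 6 7; do python3 -m creep '{"jaw":[28,28],"delta_pos":[[0,0,0],[0,0,0]],"dr":[[0,0,-0.04],[0,0,0]]}' >/dev/null; python3 s.py; done
```

```text
yaw 2.209 q6 0.654 T [-0.695  0.69   0.131] F [-3.2 -3.9  5.6] z 0.168 eff6 0.597
yaw 2.169 q6 0.693 T [-0.701  0.699  0.119] F [-3.5 -3.3  5.4] z 0.1681 eff6 0.604
yaw 2.129 q6 0.733 T [-0.768  0.638  0.167] F [-3.7 -3.3  4.5] z 0.168 eff6 0.612
yaw 2.089 q6 0.773 T [-0.711  0.689  0.098] F [-4.  -3.7  5.2] z 0.168 eff6 0.619
yaw 2.049 q6 0.813 T [-0.695  0.654  0.13 ] F [-2.6 -3.4  5.6] z 0.168 eff6 0.627
yaw 2.009 q6 0.853 T [-0.815  0.653  0.19 ] F [-2.7 -3.3  5.6] z 0.168 eff6 0.637
yaw 1.969 q6 0.893 T [-0.798  0.641  0.168] F [-3.6 -3.9  4.7] z 0.168 eff6 0.644
```

```bash
python3 - <<'E'
from h import *
from k import knob
look("w10");knob("w10",.466,.0017,.181)
b=cv2.imread("pics/w10.png")[180:400,180:460];cv2.imwrite("pics/k2.png",cv2.resize(b,None,fx=2.5,fy=2.5,interpolation=2))
E
```

```text
[-2.790e-01 -3.140e-01 -4.400e-01  1.445e+00  1.000e-03  8.930e-01] [0.4661 0.0013 0.168 ] [ 3.141e+00 -1.000e-03  1.969e+00]
w10 top [0.4658 0.0024 0.1818] 119 line deg 171.1
```

View pics/k2.png

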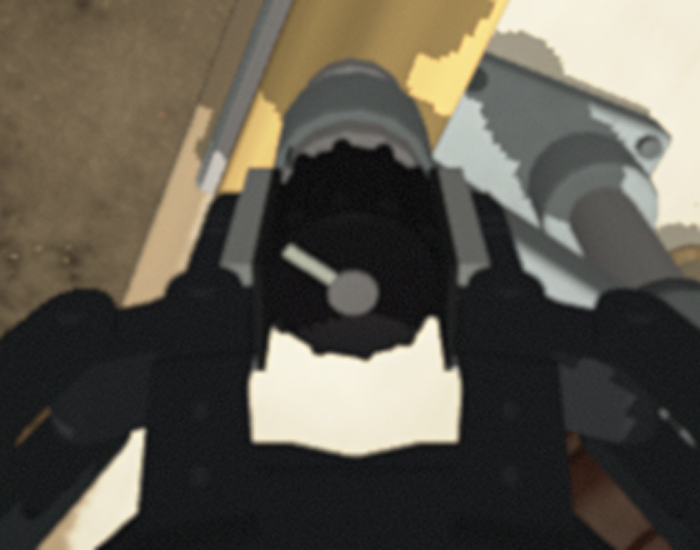

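The view shows the knob between the pads, with the white line at (310,265) now at 171° world. So it has turned 28° since the last look, following the gripper with no slip.

```bash
for k in 1 2 3 4 5 6 7; do python3 -m creep '{"jaw":[28,28],"delta_pos":[[0,0,0],[0,0,0]],"dr":[[0,0,-0.04],[0,0,0]]}' >/dev/null; python3 s.py; done; python3 - <<'E'
from h import *
from k import knob
look("w11");knob("w11",.466,.0017,.181)
E
```

```text
yaw 1.929 q6 0.933 T [-0.754  0.672  0.183] F [-2.6 -4.3  5.8] z 0.168 eff6 0.647
yaw 1.889 q6 0.973 T [-0.791  0.608  0.214] F [-2.7 -4.6  4.8] z 0.168 eff6 0.656
yaw 1.849 q6 1.013 T [-0.825  0.609  0.146] F [-3.  -4.6  5. ] z 0.168 eff6 0.664
yaw 1.809 q6 1.053 T [-0.847  0.632  0.197] F [-3.1 -4.6  4.7] z 0.168 eff6 0.671
yaw 1.769 q6 1.093 T [-0.846  0.623  0.214] F [-2.7 -4.3  5.4] z 0.168 eff6 0.678
yaw 1.729 q6 1.133 T [-0.85   0.595  0.222] F [-2.1 -4.2  4.6] z 0.168 eff6 0.685
yaw 1.689 q6 1.173 T [-0.851  0.583  0.193] F [-2.1 -4.1  4.6] z 0.168 eff6 0.693
[-2.800e-01 -3.160e-01 -4.410e-01  1.444e+00  1.000e-03  1.173e+00] [0.4661 0.0013 0.168 ] [ 3.140e+00 -1.000e-03  1.689e+00]
w11 top [0.466  0.0024 0.1816] 118 line deg 154.9
```

```bash
for k in 1 2 3 4 5 6; do python3 -m creep '{"jaw":[28,28],"delta_pos":[[0,0,0],[0,0,0]],"dr":[[0,0,-0.04],[0,0,0]]}' >/dev/null; python3 s.py; done; python3 - <<'E'
from h import *
from k import knob
look("w12");knob("w12",.466,.0017,.181)
E
```

```text
yaw 1.649 q6 1.213 T [-0.818  0.626  0.289] F [-3.  -4.9  4.2] z 0.168 eff6 0.698
yaw 1.609 q6 1.253 T [-0.842  0.622  0.238] F [-3.  -4.3  4.5] z 0.1679 eff6 0.707
yaw 1.569 q6 1.293 T [-0.926  0.529  0.245] F [-3.2 -3.6  5. ] z 0.1679 eff6 0.715
yaw 1.529 q6 1.333 T [-0.857  0.545  0.273] F [-3.9 -3.9  4. ] z 0.1679 eff6 0.722
yaw 1.489 q6 1.373 T [-0.89   0.534  0.239] F [-2.7 -4.1  4.9] z 0.1679 eff6 0.73
yaw 1.449 q6 1.413 T [-0.88   0.553  0.25 ] F [-4.  -4.4  5.1] z 0.1679 eff6 0.737
[-2.800e-01 -3.170e-01 -4.420e-01  1.444e+00  1.000e-03  1.413e+00] [0.4661 0.0013 0.1679] [ 3.140e+00 -1.000e-03  1.449e+00]
w12 top [0.4661 0.0025 0.1815] 102 line deg 139.3
```

```bash
python3 -m creep '{"jaw":[36,50,60,60,60,60,60,60,60,60,60,60,60,60],"delta_pos":[[0,0,0],[0,0,0],[0,0,0],[0,0,15],[0,0,15],[0,0,15],[0,0,0],[0,0,0],[0,0,0],[0,0,0],[0,0,0],[0,0,0],[0,0,0],[0,0,0]],"dr":[[0,0,0],[0,0,0],[0,0,0],[0,0,0],[0,0,0],[0,0,0.143],[0,0,0.143],[0,0,0.143],[0,0,0.143],[0,0,0.143],[0,0,0.143],[0,0,0.143],[0,0,0.143],[0,0,0]]}'
python3 - <<'E'
from h import *
from k import knob
look("w13");knob("w13",.466,.0017,.181)
b=cv2.imread("pics/w13.png")[150:310,220:420];cv2.imwrite("pics/k3.png",cv2.resize(b,None,fx=3.7,fy=3.7,interpolation=2))
E
```

```text
time: 73.55
position: [0.466, 0.0021, 0.2128]
eef_rot: [3.141, -0.002, 2.597]
contact_force: [0.6, 0.4, -0.4]
opening: 0.0601
grasp_force: 0.0
[-2.780e-01 -3.130e-01 -3.580e-01  1.527e+00  1.000e-03  2.660e-01] [0.466  0.0021 0.2128] [ 3.141e+00 -2.000e-03  2.597e+00]
w13 top [0.4655 0.002  0.1821] 110 line deg -156.7
```

View pics/k3.png

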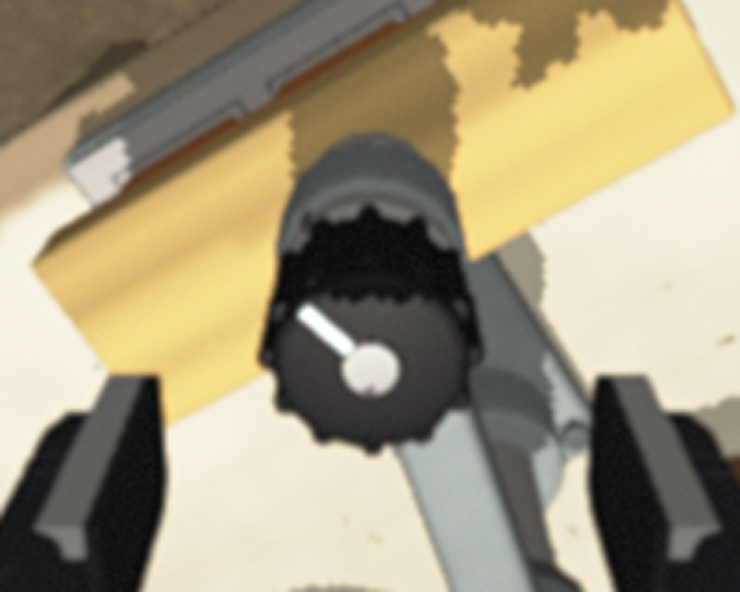

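Let go, the line springs back to its earlier angle: it sits at (325,330) in the crop, -157° world. So there have been no clicks yet, only elastic wind-up. I'll grip higher, clear of the collar, and turn further.

```bash
python3 -m creep '{"jaw":[60,60,60,60,40,28,28,28,28,28],"delta_pos":[[0,0,-15],[0,0,-15],[0,0,-8],[0,0,0],[0,0,0],[0,0,0],[0,0,0],[0,0,0],[0,0,0],[0,0,0]],"dr":[[0,0,0],[0,0,0],[0,0,0],[0,0,0],[0,0,0],[0,0,0],[0,0,0],[0,0,0],[0,0,0],[0,0,0]]}' 80
for k in 1 2 3 4 5 6 7 8 9 10 11 12 13 14; do python3 -m creep '{"jaw":[28],"delta_pos":[[0,0,0]],"dr":[[0,0,-0.07]]}' >/dev/null; python3 s.py; done; python3 - <<'E'
from h import *
from k import knob
look("w14");knob("w14",.466,.0017,.181)
E
```

```text
time: 74.6
position: [0.4657, 0.0017, 0.1741]
eef_rot: [-3.141, -0.002, 2.595]
contact_force: [-4.7, -3.3, 5.9]
opening: 0.0311
grasp_force: 79.2
yaw 2.524 q6 0.339 T [-0.824  0.803  0.152] F [-4.  -5.   5.6] z 0.1741 eff6 -1.918
yaw 2.452 q6 0.411 T [-0.734  0.731  0.148] F [-4.  -4.   6.2] z 0.1741 eff6 -1.11
yaw 2.382 q6 0.481 T [-0.78  0.62  0.16] F [-4.6 -3.6  6.3] z 0.1741 eff6 -1.02
yaw 2.312 q6 0.551 T [-0.648  0.718  0.078] F [-2.9 -2.9  5.7] z 0.1741 eff6 -1.071
yaw 2.242 q6 0.621 T [-0.593  0.723  0.08 ] F [-3.3 -3.6  5.5] z 0.1741 eff6 -1.147
yaw 2.172 q6 0.691 T [-0.59   0.614  0.001] F [-2.8 -2.7  5.6] z 0.1741 eff6 -1.14
yaw 2.102 q6 0.761 T [-0.545  0.506  0.012] F [-2.7 -3.   5.8] z 0.1741 eff6 -1.147
yaw 2.032 q6 0.831 T [-0.666  0.547  0.028] F [-2.7 -3.4  5.6] z 0.1741 eff6 -1.102
yaw 1.962 q6 0.9 T [-0.634  0.504  0.16 ] F [-2.9 -4.3  5.7] z 0.1741 eff6 -1.019
yaw 1.892 q6 0.97 T [-0.647  0.42   0.104] F [-2.3 -3.2  4.2] z 0.1741 eff6 -1.015
yaw 1.822 q6 1.04 T [-0.725  0.396  0.127] F [-2.4 -3.3  4.3] z 0.1741 eff6 -1.004
yaw 1.752 q6 1.11 T [-0.555  0.353  0.101] F [-2.1 -2.3  4.2] z 0.1741 eff6 -1.031
yaw 1.682 q6 1.18 T [-0.519  0.309  0.016] F [-1.6 -2.7  4.3] z 0.1741 eff6 -1.134
yaw 1.612 q6 1.25 T [-0.603  0.224  0.028] F [-1.5 -2.7  3.5] z 0.1741 eff6 -1.122
[-0.279 -0.316 -0.431  1.456  0.003  1.25 ] [0.466  0.0019 0.1741] [ 3.140e+00 -2.000e-03  1.612e+00]
w14 top [0.4659 0.0024 0.1819] 95 line deg 143.4
```

The torque now shows two clear clutch cycles, dropping at yaw ≈2.2 and ≈1.7, and the line is about 60° on. So that's two clicks. I stop here, release and verify.

```bash
python3 -m creep '{"jaw":[36,50,60,60,60,60,60,60,60,60,60,60],"delta_pos":[[0,0,0],[0,0,0],[0,0,0],[0,0,15],[0,0,15],[0,0,15],[0,0,20],[0,0,20],[0,0,10],[0,0,0],[0,0,0],[0,0,0]],"dr":[[0,0,0],[0,0,0],[0,0,0],[0,0,0],[0,0,0],[0,0,0],[0,0,0],[0,0,0],[0,0,0],[0,0,0],[0,0,0],[0,0,0]]}'
python3 - <<'E'
from h import *
from k import knob
W,i=look("w15");knob("w15",.466,.0017,.181)
blobs(W,.088,.106,y=(-.12,.12));print();blobs(W,.145,.165,x=(.54,.62),y=(-.1,.05))
f=grab_frame("scene");save("s3.png",cv2.resize(f["img"][150:300,180:400],None,fx=3.5,fy=3.5,interpolation=2))
E
```

```text
time: 77.25
position: [0.4652, 0.0023, 0.2673]
eef_rot: [-3.14, -0.004, 1.615]
contact_force: [0.4, 0.3, 0.3]
opening: 0.0599
grasp_force: 0.0
[-0.279 -0.301 -0.249  1.625  0.003  1.247] [0.4652 0.0023 0.2673] [-3.14  -0.004  1.615]
w15 top [0.466  0.0021 0.1821] 59 line deg 150.8
5579 px [323. 164.] rect [466.5   1.2] [ 54.2 160. ] 0.0 mean [465.6  20.3  98.6]

1369 px [445. 232.] rect [577.  -22.2] [38.4 34.9] 25.1 mean [575.2 -21.6 153.1]
```

View pics/s3.png

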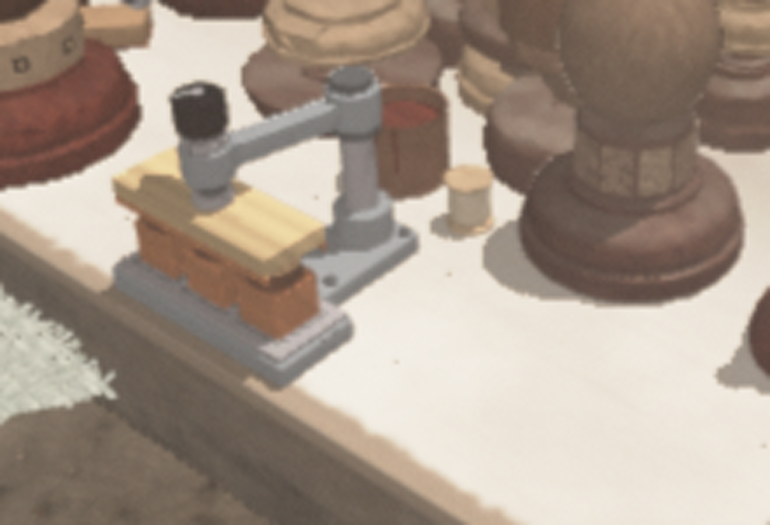

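The scene crop shows the pad bearing on the caul at (210,205), the three plinths under it, and the arm in at its stop. The tin and spool are undisturbed and the gripper is clear.

```bash
python3 -c "
from plant import job_done;print(job_done())"
```

```text
the job is handed in; nothing more can be done
None
```

The job is handed in: all three plinths stand in their squares under the level, centred caul, with the press arm at its stop and the screw clamped. I count two clutch clicks from the torque; the knob line measured about 50° on, so it could be one.

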